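Pack up the shorter kiln prop and lay the beam level

ROBOT

A 7-joint arm with a two-finger parallel gripper is mounted at the origin on the work surface. World frame = base frame: x ahead of the robot, y to its left, z up, the work surface at z = 0. Lengths are in m, angles in rad, forces in N, time in s.
With the tool pointing down it reaches from about 0.35 to 0.9 m from the base axis. Payload 8.1 kg.
Tool frame: the origin (TCP) lies midway between the tips of the shut fingers; the grasp point (between the pads) lies r.grasp_offset behind it (r.grasp_offset is the distance from the TCP to the grasp point, in m); z points along the fingers, y is the direction in which the jaws open and shut (so a half turn about z gives the same grasp; the last joint's range is limited). The gripper opens to 92 mm and grips with 3 to 60 N. Pads are 19 mm wide; open, the fingers measure 130 mm over their backs; the gripper's body (75 mm by 190 mm) begins 47 mm behind the grasp point.
Start: joints at [1.237, 0.434, 0.025, 1.573, -0.012, 1.134, -0.075], TCP at [0.143, -0.608, 0.227] pointing down, gripper open.
Joint ranges: [-2.62, 2.62], [-0.44, 2.09], [-1.27, 1.32], [0.08, 2.57], [-1.32, 4.46], [0.12, 2], [-2.74, 2.74]. Speed limits (rad/s): [2.22, 2.22, 3.01, 3.01, 3.14, 3.14, 3.14].

INTERFACE

Orientations are given as a unit quaternion [x, y, z, w].
In Python, from plant import state, optics, ticket, models, r gives the robot as it stands.
- The arm moves only by the tool servo_tool, never from a script. Its argument "moves" is a list of rows, each an object with "linear": the shift along the world's x, y, z in cm, a list of three; "angular": the turn, a rotation vector about the world's x, y, z in degrees, a list of three; "gripper": the finger opening in cm, from 0 to 9.18. A call has 1 to 20 rows; each row is the pose to reach, as a shift and turn from the pose commanded when the call began; what a row does not reach only later rows make up. A row lasts 1/12 s, in which the tool goes at most 41.7 mm and 7.16 degrees, less where a joint would pass 70% of its speed; a pose out of reach is approached as far as the arm can. A call with a gripper value outside its range is refused whole. The fingers move at their own pace and stop on an object; the grip force is fixed at half the most. Time passes only in rows, so rows that repeat a pose let the fingers close. It gives the time, the measured TCP pose, the force and the opening at its end, in the units of the state.
- state(): the state, without advancing time (a new reading comes with each control period).
- optics.read_camera(name): name is "scene" or "side" or "wrist"; returns a dict with "img" (420x560x3 uint8, red, green, blue), "camera_matrix" (3x3 intrinsics, pixels), "R" (3x3) and "t" (3): a world point X has camera coordinates R X + t. Camera axes: x right, y down, z forward; pixel columns grow to the right and rows downward; lengths in m; the calibration is good to about 2 mm. The wrist camera is an equidistant fisheye: a pixel r from the principal point sees the ray r / f radians off the axis. A picture is of the moment at which its call begins. There is no depth.
- ticket.finish_job(): hands the job in, once; it reports no verdict.
Trained networks look in the newest picture that a camera, given by its name, has taken for a name from the list of things; names that differ only in an ending like _2 or _b are one class to them, and where a whole thing is asked for, a point or a joint stands for the part that bears it (a point fixed in the world has none). Each returns a list of dicts, best first, with "p" (0 to 1); they miss things now and then, are a little off and sometimes report something else, mostly with a low value. They report only what shows in the picture. A call takes as long as a camera call. They do not tell look-alikes from the thing itself.
- models.masks_of(label, camera): "mask" (420x560 bool, what is visible of it) and "at" ([column, row] in pixels, amid what is visible of it).
The state is a dict: "clock": time; "joint_positions": joint angles; "dq": joint speeds; "effort": joint torques, N m; "ee_pos": TCP position; "tcp_rot": TCP orientation; "force": force on the tool from outside, world axes, zero at the start; "ft_torque": the same for the moment, N m; "gripper_width": opening from 0.0 (shut) to 1.0 (fully open).
Only numpy, scipy, OpenCV 4.12 (cv2) and the standard library are available. Lean on these libraries where they do the work, as an engineer would, in place of code of your own. Each camera call takes 0.05 s, during which the arm holds its last target.

TASK

The two front props on the kiln hearth differ in height: stack flat, squarely on top of the shorter one, the combination of spacers from the ware board that brings it level with the taller one. Then lay the beam across the two, centred and in line with them, so that it rests level on both, setting it down gently because it is brittle. Leave all the props and the pot standing where they are.

Things in the scene. Friction and masses are not known exactly. Their poses are not given: they have to be found in the camera images.
- hearth: Fixed base of a small lift-off-hood kiln, left or right on the bench: steel tray 400 (x) x 340 mm, firebricks, and a whitish kiln shelf whose top is 70 mm above the origin. Origin: centre of the underside; x points to its back, away from the robot. Two props stand in front, about 70 mm before the origin (x -70) and 80 mm to either side; the third, not needed, stands behind (x +90, y +80).
- board: Plywood ware board on cleats, fixed, 360 x 290 mm, top 38 mm above the bench; the spacers and the beam lie on it. Origin: centre of its underside.
- beam: Dark grey hollow silicon-carbide beam (kiln bearer), rectangular tube 220 mm long (its x), 40 mm wide (its y), 30 mm high, 0.45 kg. It lies flat at the back of the ware board, roughly along the board's y. Origin: centre of its underside. It has no front: either end may go to either prop.
- pot: Bystander: barrel-shaped dry clay pot, grey, 84 mm across and 125 mm tall, standing at the back of the hearth. Origin: centre of its foot.
- prop48: Buff hollow kiln prop, upright rectangular tube, 80 mm (its x) x 50 mm (its y) footprint, 12 mm walls, 48 mm high, loose, about 0.25 kg. Origin: centre of its underside, so its top is 48 mm above it. Which of the three props stands at which place on the hearth changes; its x runs about parallel to the hearth's x.
- prop78: Buff hollow kiln prop, upright rectangular tube, 80 mm (its x) x 50 mm (its y) footprint, 12 mm walls, 78 mm high, loose, about 0.41 kg. Origin: centre of its underside, so its top is 78 mm above it. Which of the three props stands at which place on the hearth changes; its x runs about parallel to the hearth's x.
- prop114: Buff hollow kiln prop, upright rectangular tube, 80 mm (its x) x 50 mm (its y) footprint, 12 mm walls, 114 mm high, loose, about 0.60 kg. Origin: centre of its underside, so its top is 114 mm above it. Which of the three props stands at which place on the hearth changes; its x runs about parallel to the hearth's x.
- spacer12: Buff flat spacer block with the same 80 mm (its x) x 50 mm (its y) footprint as the props, 12 mm thick, about 96 g, lying flat on the ware board. Origin: centre of its underside. Which spacer lies at which place changes.
- spacer18: Buff flat spacer block with the same 80 mm (its x) x 50 mm (its y) footprint as the props, 18 mm thick, about 144 g, lying flat on the ware board. Origin: centre of its underside. Which spacer lies at which place changes.
- spacer24: Buff flat spacer block with the same 80 mm (its x) x 50 mm (its y) footprint as the props, 24 mm thick, about 192 g, lying flat on the ware board. Origin: centre of its underside. Which spacer lies at which place changes.
- spacer42: Buff flat spacer block with the same 80 mm (its x) x 50 mm (its y) footprint as the props, 42 mm thick, about 336 g, lying flat on the ware board. Origin: centre of its underside. Which spacer lies at which place changes.
Not all that is in view belongs to the job. Leave any orange, pink or turquoise look-alike of the spacer12 alone.

How it is judged:
By the outcome, as a careful person would: the job done as asked, in the order asked, and still so for the second after the job is handed in, with the robot touching nothing.
It also fails if it takes over 72 s, if anything falls off the work surface, if the arm or the gripper's body presses on something with over 40 N, if the wrist force passes 120 N, or if a joint passes its speed limit or range.

## Working session

There is one attempt and no reset: what is moved stays moved. The work goes in short steps, Python scripts to look and compute and a tool call to move; the robot and the scene stay as the last step left them, time stands still between calls to the robot, and variables do not carry over. Pictures are saved under pics/ and viewed, and the job is handed in when it is done.

Besides the shell and the picture viewer there is one more tool, called by a JSON object that holds its "fn" and its "kwargs". servo_tool: Moves the arm, as the interface text tells. Its arguments: {"type":"object","properties":{"moves":{"type":"array","items":{"type":"object","properties":{"linear":{"type":"array","items":{"type":"number"}},"angular":{"type":"array","items":{"type":"number"}},"gripper":{"type":"number"}}}}},"required":["moves"]}

```bash
ls -la; mkdir -p pics; python3 - <<'E'
from plant import state, optics, ticket, models, r
import cv2, numpy as np
print(state()); print(r.grasp_offset)
for c in ["scene","side","wrist"]:
    d=optics.read_camera(c); cv2.imwrite(f"pics/{c}0.png",d["img"][:,:,::-1]); print(c,d["camera_matrix"].tolist(),d["R"].tolist(),d["t"].tolist())
E
```

```text
total 12
drwxr-xr-x  3 agent agent 4096 Dec  7 14:09 .
drwxr-xr-x 23 root  root  4096 Dec  7 14:09 ..
drwxr-xr-x  2 agent agent 4096 Dec  7 14:09 pics
{'clock': 0.0, 'joint_positions': array([ 1.23737971,  0.43521884,  0.02497031,  1.57411245, -0.01163778,
        1.13399984, -0.07508526]), 'dq': array([ 0.00134004,  0.00023435,  0.00017773, -0.00091676, -0.00098567,
       -0.00089757,  0.00141079]), 'effort': array([-7.31313139e-04, -6.67846298e+01,  9.84004475e-01, -3.14457107e+01,
       -6.09160680e-02,  4.27979906e-02,  1.62244942e-04]), 'ee_pos': array([ 0.14282032, -0.60792606,  0.22594157]), 'tcp_rot': array([ 9.93351496e-01,  1.15118073e-01, -1.45699645e-04, -7.83238248e-04]), 'force': array([ 0.26573638, -0.11574431,  0.64443439]), 'ft_torque': array([-0.06198876, -0.00709105, -0.0026077 ]), 'gripper_width': 1.0027050513789593}
0.0188
scene [[483.589258213503, 0.0, 278.38155699913443], [0.0, 483.589258213503, 213.4375831675198], [0.0, 0.0, 1.0]] [[0.7988285105848519, 0.6015110149524191, 0.007583506293116236], [0.5038022009628427, -0.6620725938769367, -0.5548362125366915], 
[... 175 characters left out ...]
982], [0.0, 460.4327285619321, 209.03012504901545], [0.0, 0.0, 1.0]] [[-0.799405789466539, -0.6007140467378164, 0.00964457460213398], [-0.44739861653153956, 0.5845122673186592, -0.6768898634782949], [0.40097987691783726, -0.545424645029794, -0.7360211239503108]] [0.4563875655622636, 0.2601130065474192, 0.9576515868403926]
wrist [[325.19226210127806, 0.0, 280.16334309888003], [0.0, 325.19226210127806, 205.8156323452293], [0.0, 0.0, 1.0]] [[0.22842469472192792, -0.97356154285985, -0.0002847903530134929], [-0.9348429768119971, -0.21942189615312016, 0.2791462702488708], [-0.2718285627863273, -0.0634976673029845, -0.960248550480865]] [-0.6248888187650922, -0.03542159667459919, 0.3885203384070253]
```

View pics/scene0.png

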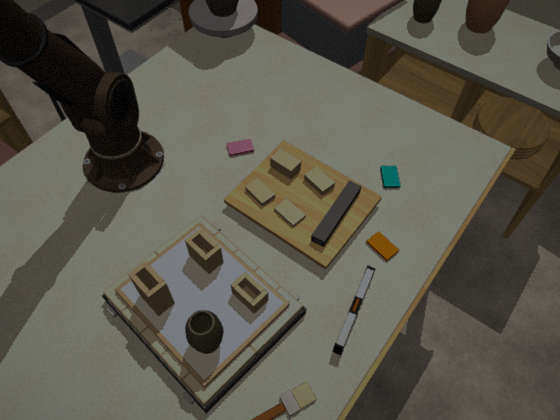

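View pics/side0.png

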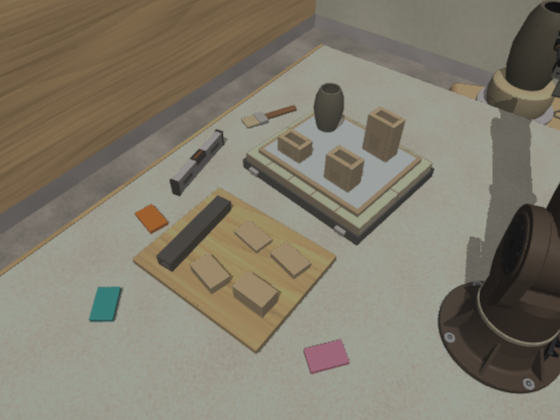

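View pics/wrist0.png

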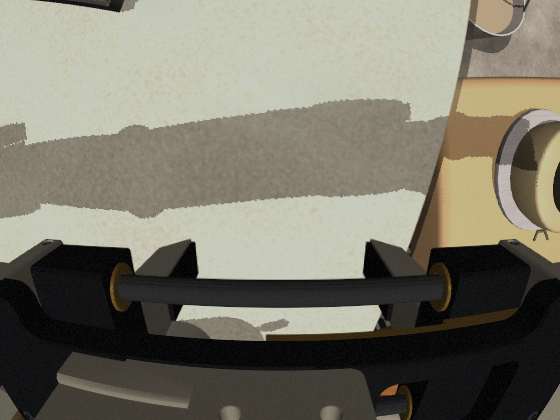

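```bash
cat > h.py <<'E'
from plant import state, optics, ticket, models, r
import cv2, numpy as np
from scipy.optimize import minimize
def proj(d,X,fish=False):
    Xc=np.asarray(X)@d["R"].T+d["t"]; K=d["camera_matrix"]
    if fish:
        rr=np.hypot(Xc[:,0],Xc[:,1]); th=np.arctan2(rr,Xc[:,2]); s=th/np.maximum(rr,1e-9)
        return np.c_[K[0,0]*s*Xc[:,0]+K[0,2],K[1,1]*s*Xc[:,1]+K[1,2]]
    return np.c_[K[0,0]*Xc[:,0]/Xc[:,2]+K[0,2],K[1,1]*Xc[:,1]/Xc[:,2]+K[1,2]]
def ray(d,px,z,fish=False):
    K=d["camera_matrix"]; u=(px[0]-K[0,2])/K[0,0]; v=(px[1]-K[1,2])/K[1,1]
    if fish:
        th=np.hypot(u,v); s=np.sin(th)/max(th,1e-9); c=np.array([u*s,v*s,np.cos(th)])
    else: c=np.array([u,v,1.])
    w=d["R"].T@c; o=-d["R"].T@d["t"]; return o+w*(z-o[2])/w[2]
def box(x,y,yaw,z,l,w,h):
    c,s=np.cos(yaw),np.sin(yaw)
    return np.array([[x+c*a*l/2-s*b*w/2,y+s*a*l/2+c*b*w/2,z+k*h] for a in(-1,1) for b in(-1,1) for k in(0,1)])
E
python3 - <<'E'
from h import *
D={c:optics.read_camera(c) for c in("scene","side")}
print(state()["clock"])
for n in ["hearth","board","beam","pot","prop48","prop78","prop114","spacer12","spacer18","spacer24","spacer42"]:
    for c in D:
        for m in models.masks_of(n,c):
            z={'p':.12,'s':.05,'b':.05,'h':.07}[n[0]]
            print(n,c,round(m["p"],2),np.round(m["at"]).astype(int),m["mask"].sum(),ray(D[c],m["at"],z)[:2].round(3))
            np.save(f"m_{n}_{c}_{int(m['at'][0])}_{int(m['at'][1])}.npy",m["mask"])
print(state()["clock"])
E
```

```text
0.25
hearth scene 0.97 [206 308] 15909 [ 0.563 -0.232]
hearth side 0.88 [336 187] 10995 [ 0.466 -0.099]
board scene 0.56 [306 204] 6906 [0.569 0.18 ]
board side 0.65 [234 269] 12365 [0.517 0.233]
beam side 0.9 [197 231] 1913 [0.656 0.204]
pot scene 0.85 [201 331] 1336 [ 0.607 -0.291]
pot side 0.74 [328 106] 1187 [ 0.635 -0.316]
prop48 scene 0.91 [149 285] 1327 [ 0.433 -0.282]
prop48 scene 0.87 [250 293] 920 [ 0.638 -0.153]
prop48 scene 0.7 [203 251] 1002 [ 0.472 -0.133]
prop48 side 0.94 [342 172] 1388 [ 0.46  -0.108]
prop48 side 0.81 [379 131] 1603 [ 0.465 -0.303]
prop48 side 0.7 [296 146] 863 [ 0.606 -0.119]
prop48 side 0.65 [292 261] 833 [0.401 0.181]
prop78 scene 0.91 [149 285] 1327 [ 0.433 -0.282]
prop78 scene 0.87 [250 293] 920 [ 0.638 -0.153]
prop78 scene 0.7 [203 251] 1002 [ 0.472 -0.133]
prop78 side 0.94 [342 172] 1388 [ 0.46  -0.108]
prop78 side 0.81 [379 131] 1603 [ 0.465 -0.303]
prop78 side 0.7 [296 146] 863 [ 0.606 -0.119]
prop78 side 0.65 [292 261] 833 [0.401 0.181]
prop114 scene 0.91 [149 285] 1327 [ 0.433 -0.282]
prop114 scene 0.87 [250 293] 920 [ 0.638 -0.153]
prop114
[... 2033 characters left out ...]
 262] 825 [0.425 0.138]
spacer24 side 0.55 [254 293] 1219 [0.443 0.253]
spacer42 scene 0.97 [290 212] 451 [0.549 0.129]
spacer42 scene 0.86 [386 245] 541 [0.821 0.202]
spacer42 scene 0.82 [391 176] 360 [0.714 0.415]
spacer42 scene 0.73 [239 149] 351 [0.286 0.224]
spacer42 scene 0.65 [319 178] 504 [0.546 0.279]
spacer42 scene 0.58 [261 190] 504 [0.436 0.144]
spacer42 scene 0.37 [206 311] 16161 [ 0.558 -0.232]
spacer42 side 0.93 [209 272] 921 [0.554 0.271]
spacer42 side 0.77 [152 223] 541 [0.758 0.249]
spacer42 side 0.73 [328 354] 1052 [0.247 0.273]
spacer42 side 0.66 [104 303] 871 [0.674 0.457]
spacer42 side 0.63 [293 262] 825 [0.425 0.138]
spacer42 side 0.55 [254 293] 1219 [0.443 0.253]
1.35
```

```bash
cat >> h.py <<'E'
def sil(d,P,fish=False,S=4):
    h=cv2.convexHull((proj(d,P,fish)*16*S+16*(S-1)/2).round().astype(np.int32))
    im=np.zeros((420*S,560*S),np.uint8); cv2.fillPoly(im,[h],255,shift=4)
    return cv2.resize(im,(560,420),interpolation=cv2.INTER_AREA)/255.
def fit(items,x0,z,l,w,h=None,step=(.01,.01,.15,.008)):
    """items: list of (cam dict, mask, fish). minimise 1-IoU sum; if h None fit it too"""
    def cost(p):
        hh=h if h is not None else p[3]
        c=0
        for d,m,f in items:
            s=sil(d,box(p[0],p[1],p[2],z,l,w,hh),f); c+=1-np.minimum(s,m).sum()/np.maximum(s,m).sum()
        return c/len(items)
    x0=np.array(x0,float); n=len(x0)
    sim=np.vstack([x0]+[x0+np.eye(n)[i]*step[i] for i in range(n)])
    best=None
    for k in range(2):
        q=minimize(cost,x0,method="Nelder-Mead",options=dict(initial_simplex=sim,xatol=1e-4,fatol=1e-5,maxiter=300))
        x0=q.x; sim=np.vstack([x0]+[x0+np.eye(n)[i]*step[i]*.5 for i in range(n)])
    return q.x,q.fun
E
python3 - <<'E'
from h import *
D={c:optics.read_camera(c) for c in("scene","side")}
L=lambda n,c,a,b:np.load(f"m_{n}_{c}_{a}_{b}.npy")
import glob
def g(n,c,a,b):
    for f in glob.glob(f"m_{n}_{c}_*.npy"):
        u,v=map(int,f[:-4].split("_")[-2:])
        if abs(u-a)<3 and abs(v-b)<3: return np.load(f)
for nm,s,d,x0 in [("A",(290,212),(254,-1),0)][:0]: pass
print("props")
for s,d,x in [((203,251),(342,172),(.46,-.12,0)),((149,285),(379,131),(.45,-.29,0)),((250,293),(296,146),(.62,-.13,0))]:
    it=[(D["scene"],g("prop48","scene",*s),0),(D["side"],g("prop48","side",*d),0)]
    print(s,*[np.round(v,4) for v in fit(it,x+(.08,),.07,.08,.05)])
    for h in(.048,.078,.114): print("  ",h,*[np.round(v,4) for v in fit(it,x,.07,.08,.05,h)])
print("spacers")
sm=[(290,212),(319,178),(261,190)]; dm=[(209,272),(293,262),(254,293)]
for a in sm: print("scene",a,ray(D["scene"],a,.055)[:2].round(3))
for a in dm: print("side",a,ray(D["side"],a,.055)[:2].round(3))
b=g("beam","side",197,231)
print("beam",*[np.round(v,4) for v in fit([(D["side"],b,0)],(.63,.2,1.4),.038,.22,.04,.03)])
for c in D: print(c, [ (n,proj(D[c],[[x,y,.05]]).round(0)) for n,x,y in [("FR",.45,.145),("A",.55,.27)]])
E
```

```text
props
(203, 251) [ 0.4697 -0.1282 -0.1469  0.0776] 0.0491
   0.048 [ 0.4685 -0.1271 -0.1365] 0.2395
   0.078 [ 0.4697 -0.1289 -0.1621] 0.0484
   0.114 [ 0.4693 -0.1283 -0.1535] 0.262
(149, 285) [ 0.4478 -0.2863 -0.1612  0.1111] 0.0409
   0.048 [ 0.4482 -0.2857 -0.1799] 0.4024
   0.078 [ 0.4471 -0.2854 -0.177 ] 0.2302
   0.114 [ 0.4485 -0.2866 -0.1676] 0.0453
(250, 293) [ 0.6271 -0.1426 -0.1234  0.0471] 0.0431
   0.048 [ 0.6272 -0.1425 -0.1304] 0.0441
   0.078 [ 0.6278 -0.1439 -0.1496] 0.2561
   0.114 [ 0.627  -0.1428 -0.156 ] 0.4232
spacers
scene (290, 212) [0.552 0.128]
scene (319, 178) [0.548 0.277]
scene (261, 190) [0.44  0.139]
side (209, 272) [0.552 0.273]
side (293, 262) [0.424 0.142]
side (254, 293) [0.442 0.255]
beam [0.6556 0.2064 1.664 ] 0.0406
scene [('FR', array([[265., 191.]])), ('A', array([[318., 181.]]))]
side [('FR', array([[282., 258.]])), ('A', array([[211., 273.]]))]
```

```bash
python3 - <<'E'
import cv2
for c,(x,y,w,h) in {"scene":(215,130,180,140),"side":(125,180,220,175)}.items():
    im=cv2.imread(f"pics/{c}0.png")[y:y+h,x:x+w]; f=min(800/w,600/h)
    cv2.imwrite(f"pics/{c}0z.png",cv2.resize(im,None,fx=3.4,fy=3.4,interpolation=cv2.INTER_CUBIC))
E
```

```text
(no output)
```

View pics/scene0z.png

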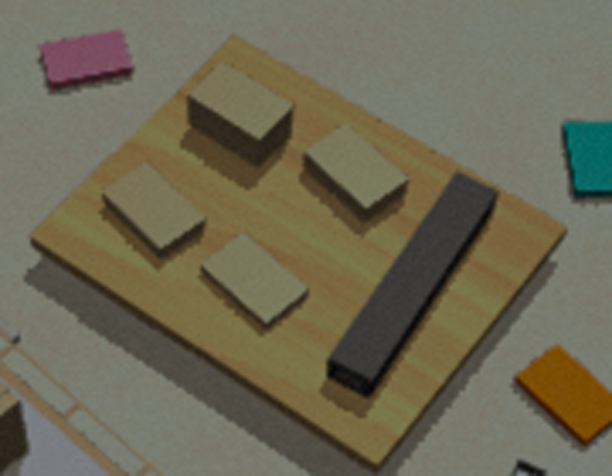

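View pics/side0z.png

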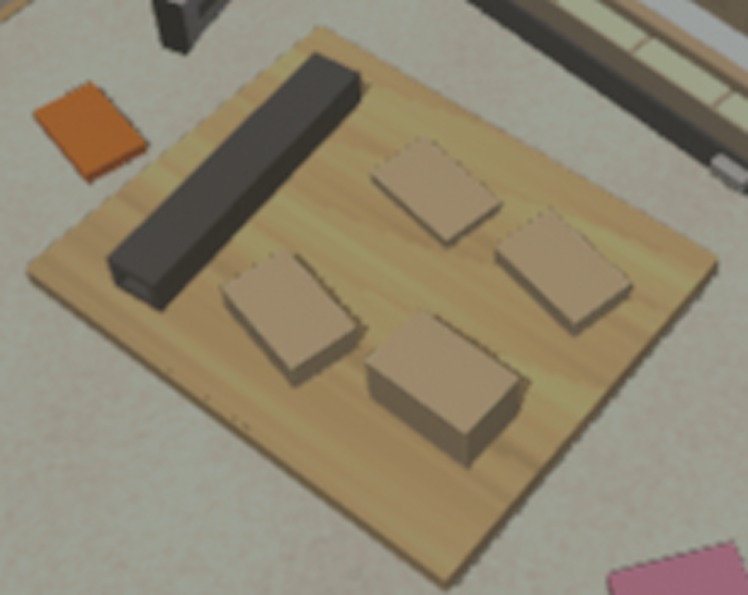

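```bash
python3 - <<'E'
from h import *
import glob
D={c:optics.read_camera(c) for c in("scene","side")}
def g(n,c,a,b):
    for f in glob.glob(f"m_{n}_{c}_*.npy"):
        u,v=map(int,f[:-4].split("_")[-2:])
        if abs(u-a)<3 and abs(v-b)<3: return np.load(f)
for n,s,d,x in [("A",(319,178),(209,272),(.549,.275,-.1)),("C",(261,190),(293,262),(.435,.14,-.1))]:
    it=[(D["scene"],g("spacer12","scene",*s),0),(D["side"],g("spacer12","side",*d),0)]
    print(n,*[np.round(v,4) for v in fit(it,x+(.018,),.038,.08,.05)])
    for h in(.012,.018,.024): print("  ",h,*[np.round(v,4) for v in fit(it,x,.038,.08,.05,h)])
it=[(D["scene"],g("spacer12","scene",290,212),0)]
print("B scene",*[np.round(v,4) for v in fit(it,(.55,.13,-.1,.018),.038,.08,.05)])
for h in(.012,.018,.024): print("  ",h,*[np.round(v,4) for v in fit(it,(.55,.13,-.1),.038,.08,.05,h)])
# board estimate
E
```

```text
A [ 0.5519  0.2728 -0.2372  0.0235] 0.0669
   0.012 [ 0.5518  0.2726 -0.217 ] 0.1673
   0.018 [ 0.552   0.2725 -0.2218] 0.1001
   0.024 [ 0.5523  0.2728 -0.2323] 0.0683
C [ 0.437   0.1367 -0.2032  0.0164] 0.044
   0.012 [ 0.4375  0.1365 -0.2266] 0.0797
   0.018 [ 0.4367  0.1368 -0.222 ] 0.0486
   0.024 [ 0.4376  0.1362 -0.2079] 0.1077
B scene [ 0.5439  0.1353 -0.1862  0.0054] 0.0535
   0.012 [ 0.5452  0.1332 -0.1948] 0.0937
   0.018 [ 0.5451  0.1322 -0.1953] 0.1589
   0.024 [ 0.5471  0.1322 -0.2082] 0.2196
```

{"fn": "servo_tool", "kwargs": {"moves": [{"linear": [0,0,4],"angular": [0,0,7],"gripper": 9.18},{"linear": [0,0,8],"angular": [0,0,14],"gripper": 9.18},{"linear": [5,10,8],"angular": [0,0,21],"gripper": 9.18},{"linear": [40.7,80.8,8],"angular": [0,0,154],"gripper": 9.18},{"linear": [40.7,80.8,8],"angular": [0,0,154],"gripper": 9.18},{"linear": [40.7,80.8,8],"angular": [0,0,154],"gripper": 9.18},{"linear": [40.7,80.8,8],"angular": [0,0,154],"gripper": 9.18},{"linear": [40.7,80.8,8],"angular": [0,0,154],"gripper": 9.18},{"linear": [40.7,80.8,8],"angular": [0,0,154],"gripper": 9.18},{"linear": [40.7,80.8,8],"angular": [0,0,154],"gripper": 9.18},{"linear": [40.7,80.8,8],"angular": [0,0,154],"gripper": 9.18},{"linear": [40.7,80.8,8],"angular": [0,0,154],"gripper": 9.18},{"linear": [40.7,80.8,8],"angular": [0,0,154],"gripper": 9.18},{"linear": [40.7,80.8,8],"angular": [0,0,154],"gripper": 9.18},{"linear": [40.7,80.8,8],"angular": [0,0,154],"gripper": 9.18},{"linear": [40.7,80.8,8],"angular": [0,0,154],"gripper": 9.18},{"linear": [40.7,80.8,8],"angular": [0,0,154],"gripper": 9.18},{"linear": [40.7,80.8,8],"angular": [0,0,154],"gripper": 9.18},{"linear": [40.7,80.8,8],"angular": [0,0,154],"gripper": 9.18},{"linear": [40.7,80.8,8],"angular": [0,0,154],"gripper": 9.18}]}}

```text
clock: 3.22
ee_pos: [0.4809, 0.0632, 0.3071]
tcp_rot: [0.206, 0.979, -0.0, 0.001]
force: [1.3, -1.4, 0.1]
gripper_width: 1.001
```

{"fn": "servo_tool", "kwargs": {"moves": [{"linear": [7,13.5,0],"angular": [0,0,11],"gripper": 9.18},{"linear": [7,13.5,0],"angular": [0,0,11],"gripper": 9.18},{"linear": [7,13.5,0],"angular": [0,0,11],"gripper": 9.18},{"linear": [7,13.5,0],"angular": [0,0,11],"gripper": 9.18},{"linear": [7,13.5,0],"angular": [0,0,11],"gripper": 9.18},{"linear": [7,13.5,0],"angular": [0,0,11],"gripper": 9.18},{"linear": [7,13.5,0],"angular": [0,0,11],"gripper": 9.18}]}}

```text
clock: 3.8
ee_pos: [0.5502, 0.1959, 0.3065]
tcp_rot: [0.113, 0.994, -0.0, -0.0]
force: [0.2, -0.2, 0.9]
gripper_width: 1.002
```

```bash
python3 - <<'E'
from h import *
s=state(); print(s["clock"],s["ee_pos"],s["tcp_rot"],s["joint_positions"].round(2))
d=optics.read_camera("wrist"); cv2.imwrite("pics/w1.png",d["img"][:,:,::-1]); 
import pickle; pickle.dump(d,open("w1.pkl","wb"))
ms={n:models.masks_of(n,"wrist") for n in("spacer12","beam")}
pickle.dump(ms,open("w1m.pkl","wb"))
for n in ms:
  for m in ms[n]: print(n,round(m["p"],2),np.round(m["at"]),m["mask"].sum(),ray(d,m["at"],.055,1)[:2].round(3))
E
```

```text
3.8 [0.5501667  0.19594821 0.30646333] [ 1.13427180e-01  9.93546229e-01 -3.30222386e-04 -2.39070614e-04] [ 0.15  0.44 -0.86  1.5   0.34  1.35  0.61]
spacer12 0.9 [310.  75.] 2908 [0.436 0.259]
spacer12 0.87 [214.  96.] 2512 [0.434 0.136]
spacer12 0.86 [338. 164.] 2569 [0.554 0.27 ]
spacer12 0.79 [331. 317.] 707 [0.782 0.222]
spacer12 0.78 [230. 180.] 2259 [0.543 0.13 ]
spacer12 0.61 [452. 223.] 1305 [0.674 0.425]
beam 0.71 [307. 246.] 5730 [0.655 0.208]
```

View pics/w1.png

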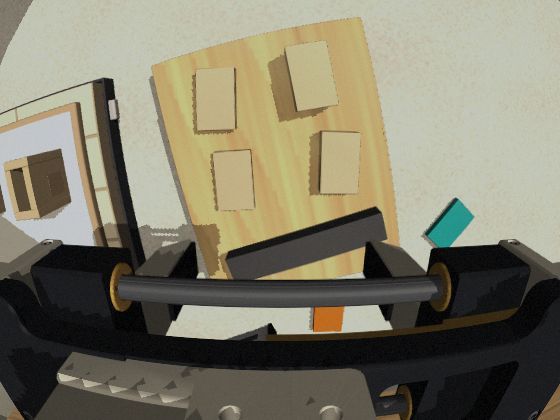

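```bash
python3 - <<'E'
from h import *
import pickle
d=pickle.load(open("w1.pkl","rb")); ms=pickle.load(open("w1m.pkl","rb"))
M=ms["spacer12"]
for n,i,x,hs in [("A",2,(.552,.273,-.22),(.018,.024)),("B",4,(.544,.133,-.2),(.012,.018)),("C",1,(.437,.137,-.2),(.018,.024,.012))]:
    for h in hs: print(n,h,*[np.round(v,4) for v in fit([(d,M[i]["mask"],1)],x,.038,.08,.05,h)])
print("beam",*[np.round(v,4) for v in fit([(d,ms["beam"][0]["mask"],1)],(.655,.207,1.66),.038,.22,.04,.03)])
E
```

```text
A 0.018 [ 0.5529  0.2718 -0.2381] 0.0327
A 0.024 [ 0.5518  0.2718 -0.2482] 0.0286
B 0.012 [ 0.5457  0.1324 -0.1835] 0.0496
B 0.018 [ 0.5453  0.1331 -0.1952] 0.0805
C 0.018 [ 0.4363  0.1366 -0.2169] 0.0316
C 0.024 [ 0.4366  0.1371 -0.2038] 0.0622
C 0.012 [ 0.4356  0.1359 -0.2323] 0.0272
beam [0.6555 0.2067 1.6598] 0.0519
```

{"fn": "servo_tool", "kwargs": {"moves": [{"linear": [0.1,3.8,-2],"angular": [0,0,-0.8],"gripper": 9.18},{"linear": [0.15,7.6,-4],"angular": [0,0,-0.8],"gripper": 9.18},{"linear": [0.15,7.6,-8],"angular": [0,0,-0.8],"gripper": 9.18},{"linear": [0.15,7.6,-12],"angular": [0,0,-0.8],"gripper": 9.18},{"linear": [0.15,7.6,-16],"angular": [0,0,-0.8],"gripper": 9.18},{"linear": [0.15,7.6,-20],"angular": [0,0,-0.8],"gripper": 9.18},{"linear": [0.15,7.6,-22],"angular": [0,0,-0.8],"gripper": 9.18},{"linear": [0.15,7.6,-22],"angular": [0,0,-0.8],"gripper": 9.18},{"linear": [0.15,7.6,-22],"angular": [0,0,-0.8],"gripper": 9.18}]}}

```text
clock: 4.7
ee_pos: [0.5518, 0.2712, 0.0867]
tcp_rot: [0.121, 0.993, -0.0, -0.0]
force: [0.7, 0.7, 0.2]
gripper_width: 0.997
```

```bash
python3 - <<'E'
from h import *
s=state(); print(s["clock"],s["ee_pos"],s["tcp_rot"])
d=optics.read_camera("wrist"); cv2.imwrite("pics/w2.png",d["img"][:,:,::-1])
E
```

```text
4.7 [0.55180179 0.27123474 0.08674892] [ 1.20967400e-01  9.92656249e-01 -4.71600163e-04 -4.86241367e-04]
```

View pics/w2.png

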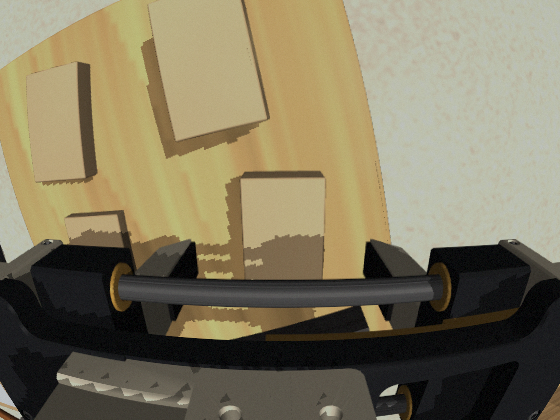

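{"fn": "servo_tool", "kwargs": {"moves": [{"linear": [0,0,-2],"gripper": 9.18},{"linear": [0,0,-3.5],"gripper": 9.18},{"linear": [0,0,-4.4],"gripper": 9.18},{"linear": [0,0,-4.5],"gripper": 9.18},{"linear": [0,0,-4.5],"gripper": 9.18},{"linear": [0,0,-4.5],"gripper": 3},{"linear": [0,0,-4.5],"gripper": 3},{"linear": [0,0,-4.5],"gripper": 3},{"linear": [0,0,-4.5],"gripper": 3},{"linear": [0,0,-4.5],"gripper": 3},{"linear": [0,0,-4.5],"gripper": 3},{"linear": [0,0,-4.5],"gripper": 3},{"linear": [0,0,-4.5],"gripper": 3}]}}

```text
schema error: expected keys linear, angular, gripper
```

{"fn": "servo_tool", "kwargs": {"moves": [{"linear": [0,0,-2],"angular": [0,0,0],"gripper": 9.18},{"linear": [0,0,-3.5],"angular": [0,0,0],"gripper": 9.18},{"linear": [0,0,-4.4],"angular": [0,0,0],"gripper": 9.18},{"linear": [0,0,-4.5],"angular": [0,0,0],"gripper": 9.18},{"linear": [0,0,-4.5],"angular": [0,0,0],"gripper": 9.18},{"linear": [0,0,-4.5],"angular": [0,0,0],"gripper": 3},{"linear": [0,0,-4.5],"angular": [0,0,0],"gripper": 3},{"linear": [0,0,-4.5],"angular": [0,0,0],"gripper": 3},{"linear": [0,0,-4.5],"angular": [0,0,0],"gripper": 3},{"linear": [0,0,-4.5],"angular": [0,0,0],"gripper": 3},{"linear": [0,0,-4.5],"angular": [0,0,0],"gripper": 3},{"linear": [0,0,-4.5],"angular": [0,0,0],"gripper": 3}]}}

```text
clock: 5.75
ee_pos: [0.5518, 0.2725, 0.0418]
tcp_rot: [0.12, 0.993, 0.0, 0.0]
force: [-0.2, -0.4, 1.1]
gripper_width: 0.546
```

{"fn": "servo_tool", "kwargs": {"moves": [{"linear": [0,0,2],"angular": [0,0,0],"gripper": 3},{"linear": [0,0,5],"angular": [0,0,0],"gripper": 3},{"linear": [0,0,9],"angular": [0,0,0],"gripper": 3},{"linear": [0,-2,12.6],"angular": [0,0,0],"gripper": 3},{"linear": [0,-5,15.5],"angular": [0,0,0],"gripper": 3},{"linear": [0,-8,18.4],"angular": [0,0,0],"gripper": 3},{"linear": [0,-11,21.3],"angular": [0,0,5],"gripper": 3},{"linear": [0,-14,24.2],"angular": [0,0,5],"gripper": 3},{"linear": [0,-17,27],"angular": [0,0,5],"gripper": 3},{"linear": [0,-20,29],"angular": [0,0,5],"gripper": 3},{"linear": [0,-24,29],"angular": [0,0,5],"gripper": 3},{"linear": [0,-28,29],"angular": [0,0,5],"gripper": 3},{"linear": [0,-32,29],"angular": [0,0,5],"gripper": 3},{"linear": [0,-36,29],"angular": [0,0,5],"gripper": 3},{"linear": [0,-40,29],"angular": [0,0,5],"gripper": 3},{"linear": [0,-44,29],"angular": [0,0,5],"gripper": 3},{"linear": [0,-46,29],"angular": [0,0,5],"gripper": 3},{"linear": [0,-47,29],"angular": [0,0,5],"gripper": 3},{"linear": [0,-47,29],"angular": [0,0,5],"gripper": 3},{"linear": [0,-47,29],"angular": [0,0,5],"gripper": 3}]}}

```text
clock: 7.42
ee_pos: [0.5518, -0.1964, 0.3315]
tcp_rot: [0.077, 0.997, 0.001, -0.0]
force: [0.5, 1.5, -0.5]
gripper_width: 0.542
```

```bash
python3 - <<'E'
from h import *
import pickle
s=state(); print(s["clock"],s["ee_pos"],s["tcp_rot"],s["joint_positions"].round(2),s["gripper_width"])
d=optics.read_camera("wrist"); cv2.imwrite("pics/w3.png",d["img"][:,:,::-1])
M=models.masks_of("prop78","wrist"); pickle.dump((d,M),open("w3.pkl","wb"))
for m in M: print(round(m["p"],2),np.round(m["at"]),m["mask"].sum(),ray(d,m["at"],.12,1)[:2].round(3))
E
```

```text
7.4167 [ 0.55175133 -0.1964382   0.33151254] [ 7.66867284e-02  9.97055023e-01  6.15981914e-04 -2.19455292e-04] [ 0.82  0.43 -0.84  1.46  0.31  1.4   1.39] 0.5424380300795523
0.93 [342. 217.] 887 [ 0.607 -0.13 ]
0.61 [180. 107.] 5369 [ 0.447 -0.298]
0.59 [330. 103.] 3853 [ 0.472 -0.128]
```

View pics/w3.png

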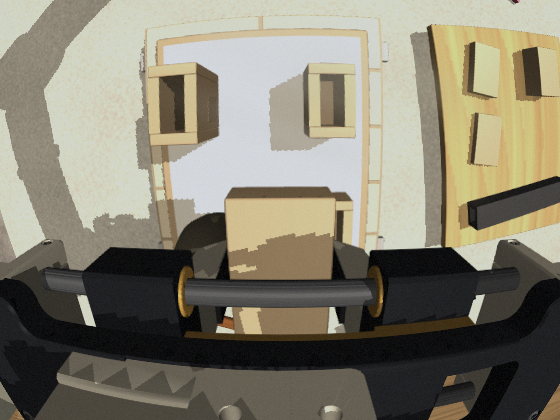

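```bash
python3 - <<'E'
from h import *
import pickle
d,M=pickle.load(open("w3.pkl","rb"))
im=d["img"].copy()[:,:,::-1].copy()
for n,i,x,h in [("L",2,(.4697,-.1285,-.155),.078),("R",1,(.448,-.2866,-.165),.114)]:
    p,c=fit([(d,M[i]["mask"],1)],x,.07,.08,.05,h); print(n,p.round(4),round(c,4))
    q=proj(d,box(*p,.07,.08,.05,h),1)
    for a in q[1::2]: cv2.circle(im,tuple(a.round().astype(int)),2,(0,0,255),-1)
    b=d["img"].copy()
    im[M[i]["mask"]&(np.indices(im.shape[:2]).sum(0)%4==0)]=(0,255,0)
cv2.imwrite("pics/w3f.png",cv2.resize(im[40:170,120:380],None,fx=3,fy=3))
E
```

```text
L [ 0.4692 -0.1295 -0.1297] 0.0241
R [ 0.4474 -0.2866 -0.1509] 0.0369
```

View pics/w3f.png

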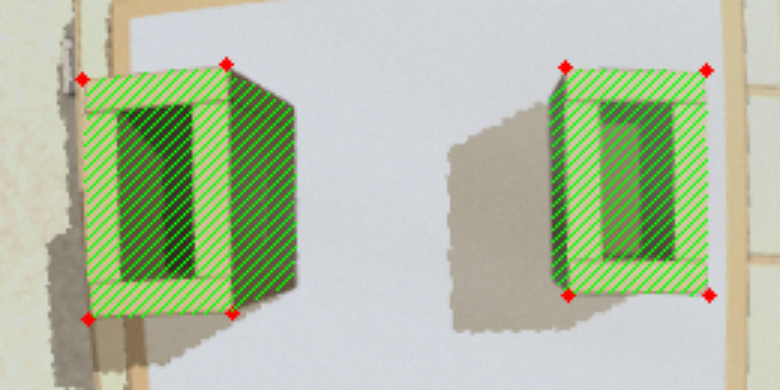

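{"fn": "servo_tool", "kwargs": {"moves": [{"linear": [-2,1.6,0],"angular": [0,0,0.8],"gripper": 3},{"linear": [-5,4,0],"angular": [0,0,0.8],"gripper": 3},{"linear": [-7.5,6,-1],"angular": [0,0,0.8],"gripper": 3},{"linear": [-8.25,6.7,-4],"angular": [0,0,0.8],"gripper": 3},{"linear": [-8.25,6.7,-8],"angular": [0,0,0.8],"gripper": 3},{"linear": [-8.25,6.7,-12],"angular": [0,0,0.8],"gripper": 3},{"linear": [-8.25,6.7,-15],"angular": [0,0,0.8],"gripper": 3},{"linear": [-8.25,6.7,-16.5],"angular": [0,0,0.8],"gripper": 3},{"linear": [-8.25,6.7,-16.8],"angular": [0,0,0.8],"gripper": 3},{"linear": [-8.25,6.7,-16.8],"angular": [0,0,0.8],"gripper": 3},{"linear": [-8.25,6.7,-16.8],"angular": [0,0,0.8],"gripper": 3}]}}

```text
clock: 8.43
ee_pos: [0.4703, -0.1295, 0.165]
tcp_rot: [0.069, 0.998, 0.0, 0.001]
force: [0.7, 1.1, -1.4]
gripper_width: 0.541
```

```bash
python3 - <<'E'
from h import *
s=state(); print(s["clock"],s["ee_pos"],s["tcp_rot"],s["force"])
for c in("wrist","scene","side"):
    d=optics.read_camera(c); im=d["img"][:,:,::-1]
    cv2.imwrite(f"pics/{c}4.png",im)
    if c!="wrist":
        u,v=proj(d,[[.46,-.2,.16]])[0].astype(int); cv2.imwrite(f"pics/{c}4z.png",cv2.resize(im[v-70:v+70,u-90:u+90],None,fx=4,fy=4,interpolation=cv2.INTER_CUBIC))
E
```

```text
8.4333 [ 0.47028332 -0.12953607  0.16500924] [6.91004359e-02 9.97609322e-01 3.57133044e-05 8.77176765e-04] [ 0.68394781  1.13518282 -1.43279299]
```

View pics/wrist4.png

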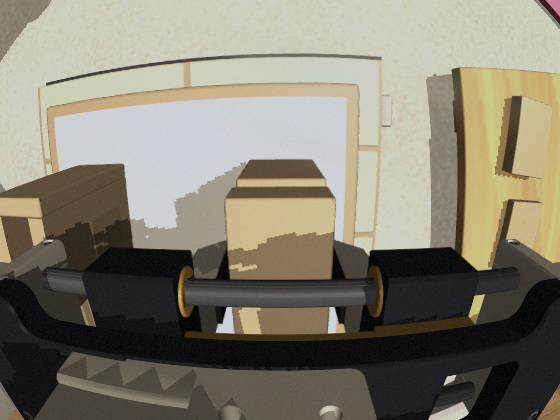

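View pics/side4z.png

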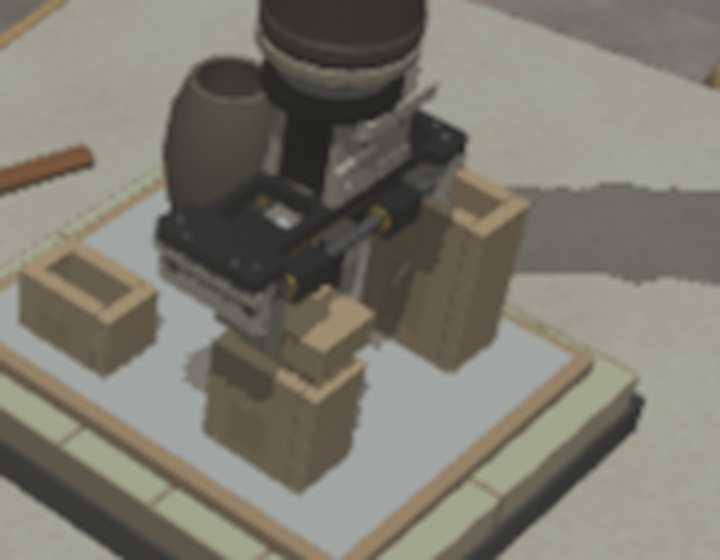

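View pics/scene4z.png

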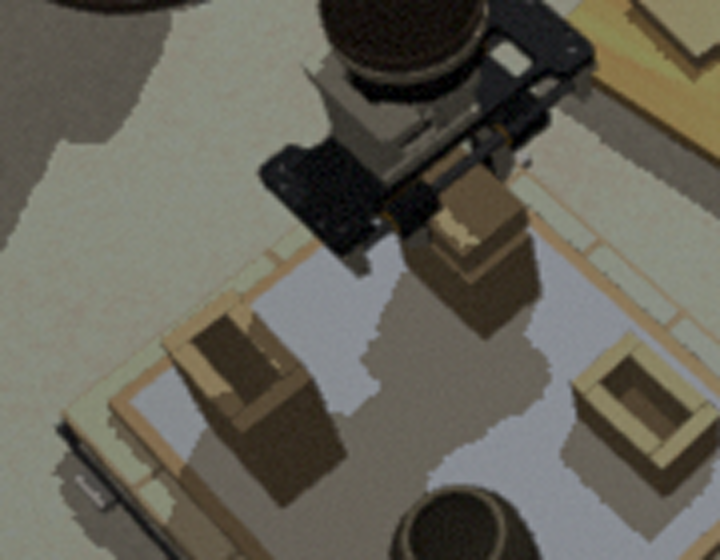

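```bash
python3 - <<'E'
from h import *
d=optics.read_camera("wrist"); s=state(); print(s["ee_pos"])
im=d["img"][:,:,::-1]
cv2.imwrite("pics/w4z.png",cv2.resize(im[150:215,210:350],None,fx=5,fy=5,interpolation=cv2.INTER_CUBIC))
for px,z in [((228,187),.1612),((332,187),.1612),((237,180),.148),((326,180),.148),((248,160),.07),((315,160),.07)]: print(px,ray(d,px,z,1).round(4))
E
```

```text
[ 0.47014972 -0.13056696  0.16495989]
(228, 187) [ 0.4274 -0.1521  0.1612]
(332, 187) [ 0.4348 -0.0995  0.1612]
(237, 180) [ 0.427  -0.1491  0.148 ]
(326, 180) [ 0.4338 -0.1007  0.148 ]
(248, 160) [ 0.4271 -0.1507  0.07  ]
(315, 160) [ 0.4344 -0.0988  0.07  ]
```

View pics/w4z.png

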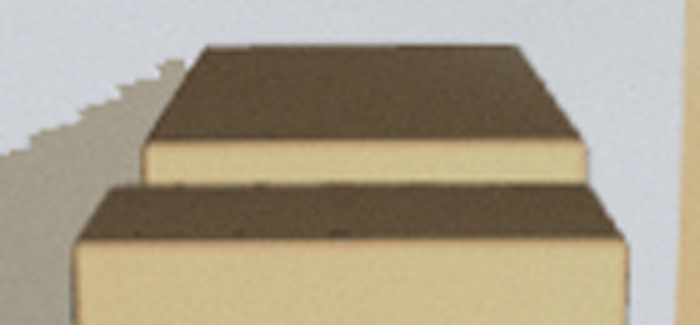

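```bash
python3 - <<'E'
from h import *
d=optics.read_camera("wrist"); s=state(); print(s["clock"],s["ee_pos"])
for px,z in [((231.6,187),.1612),((328,187),.1612),((239.2,178.4),.148),((326.8,178.4),.148),((251,159.5),.07),((314,159.5),.07)]: print(px,ray(d,px,z,1).round(4))
E
```

```text
8.6833 [ 0.46991527 -0.13070788  0.16472443]
(231.6, 187) [ 0.4275 -0.1504  0.1612]
(328, 187) [ 0.4343 -0.1017  0.1612]
(239.2, 178.4) [ 0.426  -0.1478  0.148 ]
(326.8, 178.4) [ 0.4327 -0.1003  0.148 ]
(251, 159.5) [ 0.4268 -0.1484  0.07  ]
(314, 159.5) [ 0.4336 -0.0997  0.07  ]
```

{"fn": "servo_tool", "kwargs": {"moves": [{"linear": [-0.08,0.17,0],"angular": [0,0,0],"gripper": 3},{"linear": [-0.08,0.17,-0.4],"angular": [0,0,0],"gripper": 3},{"linear": [-0.08,0.17,-0.8],"angular": [0,0,0],"gripper": 3},{"linear": [-0.08,0.17,-1.0],"angular": [0,0,0],"gripper": 3},{"linear": [-0.08,0.17,-1.1],"angular": [0,0,0],"gripper": 3},{"linear": [-0.08,0.17,-1.1],"angular": [0,0,0],"gripper": 3}]}}

```text
clock: 9.18
ee_pos: [0.4683, -0.1289, 0.1523]
tcp_rot: [0.07, 0.998, 0.0, -0.0]
force: [-0.0, -0.4, -1.7]
gripper_width: 0.542
```

```bash
python3 - <<'E'
from h import *
d=optics.read_camera("wrist"); s=state(); print(s["ee_pos"],s["force"])
im=d["img"][:,:,::-1]
cv2.imwrite("pics/w5z.png",cv2.resize(im[150:215,210:350],None,fx=5,fy=5,interpolation=cv2.INTER_CUBIC))
E
```

```text
[ 0.46839408 -0.12886043  0.15249825] [-0.32524868  0.13483804 -0.86563591]
```

View pics/w5z.png

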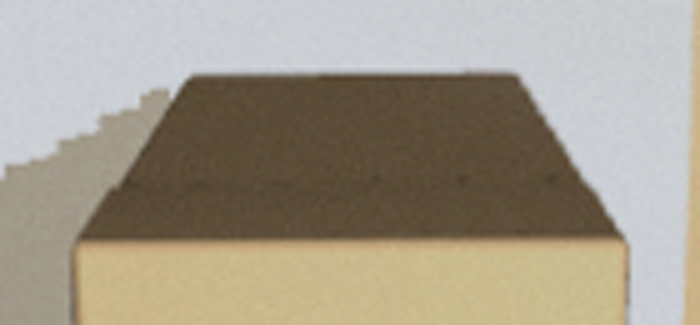

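{"fn": "servo_tool", "kwargs": {"moves": [{"linear": [0,0,-0.05],"angular": [0,0,0],"gripper": 3},{"linear": [0,0,-0.1],"angular": [0,0,0],"gripper": 3},{"linear": [0,0,-0.1],"angular": [0,0,0],"gripper": 3}]}}

```text
clock: 9.48
ee_pos: [0.4686, -0.1289, 0.1518]
tcp_rot: [0.07, 0.998, 0.0, 0.0]
force: [0.3, -0.4, -2.2]
gripper_width: 0.539
```

{"fn": "servo_tool", "kwargs": {"moves": [{"linear": [0,0,-0.05],"angular": [0,0,0],"gripper": 3},{"linear": [0,0,-0.1],"angular": [0,0,0],"gripper": 3},{"linear": [0,0,-0.1],"angular": [0,0,0],"gripper": 3}]}}

```text
clock: 9.73
ee_pos: [0.4687, -0.1289, 0.1517]
tcp_rot: [0.07, 0.998, -0.0, 0.0]
force: [-5.1, -0.2, 13.8]
gripper_width: 0.542
```

{"fn": "servo_tool", "kwargs": {"moves": [{"linear": [0,0,0.1],"angular": [0,0,0],"gripper": 3},{"linear": [0,0,0.1],"angular": [0,0,0],"gripper": 9.18},{"linear": [0,0,0.1],"angular": [0,0,0],"gripper": 9.18},{"linear": [0,0,0.1],"angular": [0,0,0],"gripper": 9.18},{"linear": [0,0,0.1],"angular": [0,0,0],"gripper": 9.18},{"linear": [0,0,0.1],"angular": [0,0,0],"gripper": 9.18},{"linear": [0,0,0.1],"angular": [0,0,0],"gripper": 9.18},{"linear": [0,0,1],"angular": [0,0,0],"gripper": 9.18},{"linear": [0,0,3],"angular": [0,0,0],"gripper": 9.18},{"linear": [0,0,6],"angular": [0,0,0],"gripper": 9.18},{"linear": [0,0,9],"angular": [0,0,0],"gripper": 9.18},{"linear": [0,0,9],"angular": [0,0,0],"gripper": 9.18}]}}

```text
clock: 10.73
ee_pos: [0.4714, -0.1284, 0.2464]
tcp_rot: [0.07, 0.998, -0.001, 0.004]
force: [0.4, 0.6, 0.1]
gripper_width: 0.996
```

```bash
python3 - <<'E'
from h import *
d=optics.read_camera("wrist"); s=state(); print(s["clock"],s["ee_pos"],s["force"],s["gripper_width"])
cv2.imwrite("pics/w6.png",d["img"][:,:,::-1])
E
```

```text
10.7833 [ 0.47046307 -0.12876385  0.24407036] [ 0.81841788  0.07527443 -0.46326291] 0.9980089929902801
```

View pics/w6.png

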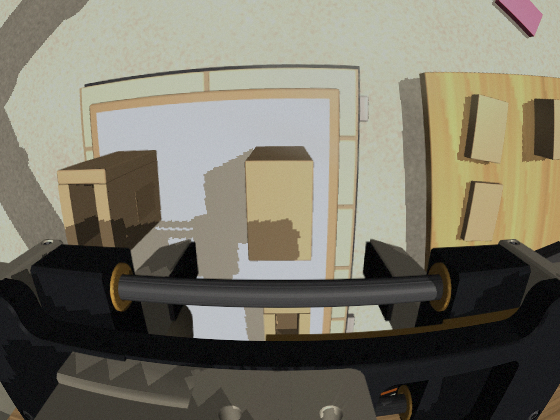

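{"fn": "servo_tool", "kwargs": {"moves": [{"linear": [0.8,2.5,0],"angular": [0,0,0],"gripper": 9.18},{"linear": [1.8,6,0],"angular": [0,0,-1],"gripper": 9.18},{"linear": [2.9,10,0],"angular": [0,0,-2.8],"gripper": 9.18},{"linear": [4.1,14,0],"angular": [0,0,-2.8],"gripper": 9.18},{"linear": [5.3,18,0],"angular": [0,0,-2.8],"gripper": 9.18},{"linear": [6.5,22,0],"angular": [0,0,-2.8],"gripper": 9.18},{"linear": [7.3,25,-2],"angular": [0,0,-2.8],"gripper": 9.18},{"linear": [7.6,26.1,-6],"angular": [0,0,-2.8],"gripper": 9.18},{"linear": [7.6,26.1,-10],"angular": [0,0,-2.8],"gripper": 9.18},{"linear": [7.6,26.1,-13],"angular": [0,0,-2.8],"gripper": 9.18},{"linear": [7.6,26.1,-15],"angular": [0,0,-2.8],"gripper": 9.18},{"linear": [7.6,26.1,-15],"angular": [0,0,-2.8],"gripper": 9.18},{"linear": [7.6,26.1,-15],"angular": [0,0,-2.8],"gripper": 9.18},{"linear": [7.6,26.1,-15],"angular": [0,0,-2.8],"gripper": 9.18}]}}

```text
clock: 11.95
ee_pos: [0.5452, 0.1326, 0.092]
tcp_rot: [0.094, 0.996, 0.0, 0.001]
force: [0.2, 0.6, 0.1]
gripper_width: 1.004
```

```bash
python3 - <<'E'
from h import *
d=optics.read_camera("wrist"); s=state(); print(s["clock"],s["ee_pos"],s["tcp_rot"],s["gripper_width"])
cv2.imwrite("pics/w7.png",d["img"][:,:,::-1])
for n in("spacer12",):
  for m in models.masks_of(n,"wrist"):
    if abs(m["at"][0]-280)<60:
        print(m["p"],m["at"],m["mask"].sum())
p=proj(d,box(.5455,.1326,-.19,.038,.08,.05,.012),1); print(p.round())
E
```

```text
12.0 [0.54549685 0.13257395 0.09242451] [9.44468878e-02 9.95529155e-01 5.31737063e-04 1.09708222e-03] 1.0011416964666568
0.92 [253.1, 63.0] 10663
[[244. 170.]
 [242. 173.]
 [320. 170.]
 [322. 173.]
 [247. 278.]
 [246. 286.]
 [315. 278.]
 [317. 286.]]
```

View pics/w7.png

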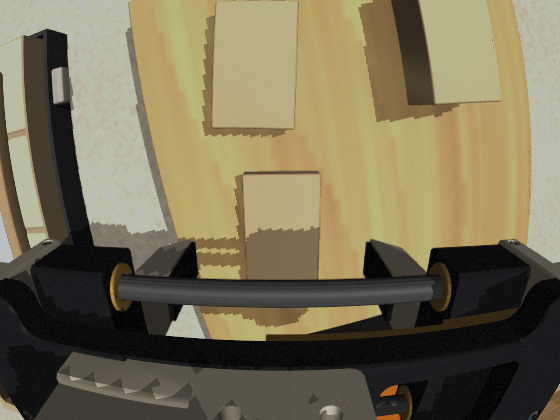

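{"fn": "servo_tool", "kwargs": {"moves": [{"linear": [0,0,-2],"angular": [0,0,0],"gripper": 9.18},{"linear": [0,0,-4],"angular": [0,0,0],"gripper": 9.18},{"linear": [0,0,-4.8],"angular": [0,0,0],"gripper": 9.18},{"linear": [0,0,-5.1],"angular": [0,0,0],"gripper": 9.18},{"linear": [0,0,-5.2],"angular": [0,0,0],"gripper": 9.18},{"linear": [0,0,-5.2],"angular": [0,0,0],"gripper": 9.18}]}}

```text
clock: 12.55
ee_pos: [0.5451, 0.1324, 0.0396]
tcp_rot: [0.094, 0.996, 0.0, 0.001]
force: [0.5, -0.5, -0.1]
gripper_width: 0.995
```

{"fn": "servo_tool", "kwargs": {"moves": [{"linear": [0,0,0],"angular": [0,0,0],"gripper": 3},{"linear": [0,0,0],"angular": [0,0,0],"gripper": 3},{"linear": [0,0,0],"angular": [0,0,0],"gripper": 3},{"linear": [0,0,0],"angular": [0,0,0],"gripper": 3},{"linear": [0,0,0],"angular": [0,0,0],"gripper": 3},{"linear": [0,0,0],"angular": [0,0,0],"gripper": 3},{"linear": [0,0,0],"angular": [0,0,0],"gripper": 3},{"linear": [0,0,1],"angular": [0,0,0],"gripper": 3},{"linear": [0,0,3],"angular": [0,0,0],"gripper": 3},{"linear": [0,0,6],"angular": [0,0,0],"gripper": 3},{"linear": [0,0,6],"angular": [0,0,0],"gripper": 3}]}}

```text
clock: 13.47
ee_pos: [0.5467, 0.1338, 0.1039]
tcp_rot: [0.094, 0.996, 0.001, 0.003]
force: [1.5, 0.5, -0.1]
gripper_width: 0.542
```

```bash
python3 - <<'E'
from h import *
d=optics.read_camera("wrist"); s=state(); print(s["clock"],s["ee_pos"],s["tcp_rot"],s["gripper_width"])
cv2.imwrite("pics/w8.png",d["img"][:,:,::-1])
d=optics.read_camera("side");im=d["img"][:,:,::-1]
u,v=proj(d,[[.545,.13,.12]])[0].astype(int); cv2.imwrite(f"pics/side8z.png",cv2.resize(im[v-70:v+70,u-90:u+90],None,fx=4,fy=4,interpolation=cv2.INTER_CUBIC))
E
```

```text
13.5167 [0.54619634 0.1332028  0.10192915] [0.09429793 0.9955408  0.00103967 0.00230926] 0.5417543834554888
```

View pics/w8.png

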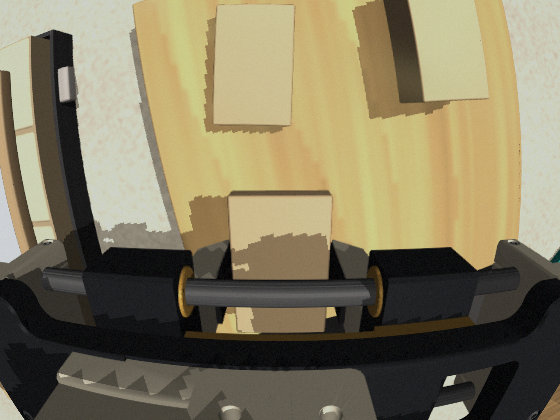

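View pics/side8z.png

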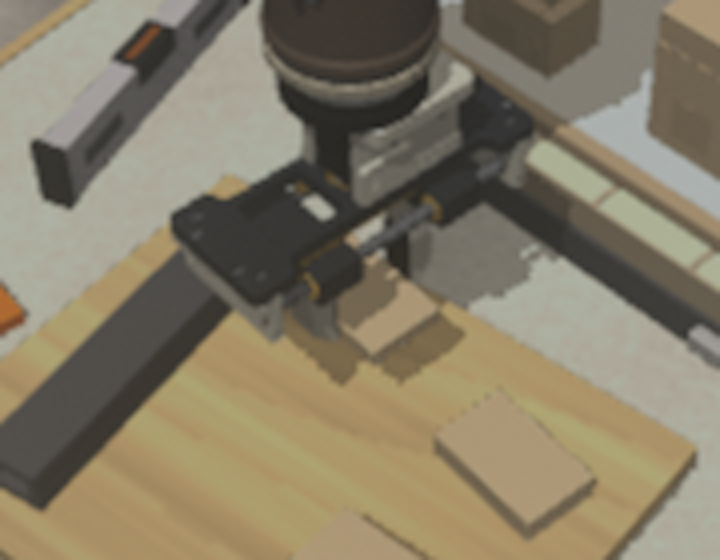

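{"fn": "servo_tool", "kwargs": {"moves": [{"linear": [0,0,3.5],"angular": [0,0,0],"gripper": 3},{"linear": [0,0,7.5],"angular": [0,0,0],"gripper": 3},{"linear": [-0.6,-2,11],"angular": [0,0,1],"gripper": 3},{"linear": [-1.4,-4.8,14],"angular": [0,0,2.8],"gripper": 3},{"linear": [-2.4,-8.3,15.5],"angular": [0,0,2.8],"gripper": 3},{"linear": [-3.6,-12.2,16],"angular": [0,0,2.8],"gripper": 3},{"linear": [-4.7,-16.1,16],"angular": [0,0,2.8],"gripper": 3},{"linear": [-5.9,-20,16],"angular": [0,0,2.8],"gripper": 3},{"linear": [-6.9,-23.5,16],"angular": [0,0,2.8],"gripper": 3},{"linear": [-7.6,-25.8,15],"angular": [0,0,2.8],"gripper": 3},{"linear": [-7.65,-26.15,12],"angular": [0,0,2.8],"gripper": 3},{"linear": [-7.65,-26.15,10],"angular": [0,0,2.8],"gripper": 3},{"linear": [-7.65,-26.15,8.6],"angular": [0,0,2.8],"gripper": 3},{"linear": [-7.65,-26.15,8.3],"angular": [0,0,2.8],"gripper": 3},{"linear": [-7.65,-26.15,8.3],"angular": [0,0,2.8],"gripper": 3},{"linear": [-7.65,-26.15,8.3],"angular": [0,0,2.8],"gripper": 3},{"linear": [-7.65,-26.15,8.3],"angular": [0,0,2.8],"gripper": 3}]}}

```text
clock: 14.98
ee_pos: [0.4687, -0.1292, 0.1826]
tcp_rot: [0.07, 0.998, -0.0, 0.001]
force: [0.2, -0.3, -0.3]
gripper_width: 0.543
```

```bash
python3 - <<'E'
from h import *
d=optics.read_camera("wrist"); s=state(); print(s["clock"],s["ee_pos"],s["tcp_rot"],s["gripper_width"])
im=d["img"][:,:,::-1]; np.save("w9.npy",im)
cv2.imwrite("pics/w9z.png",cv2.resize(im[140:215,210:350],None,fx=5,fy=5,interpolation=cv2.INTER_CUBIC))
E
```

```text
15.0333 [ 0.46868799 -0.12924511  0.18265844] [ 6.98130567e-02  9.97559810e-01 -1.59176983e-04  7.32739053e-04] 0.5378480290292642
```

View pics/w9z.png

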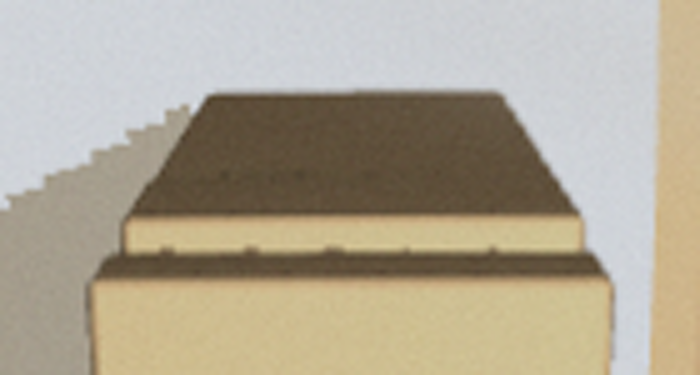

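```bash
python3 - <<'E'
from h import *
d=optics.read_camera("wrist"); s=state(); print(s["clock"],s["ee_pos"])
z=s["ee_pos"][2]
for px,z in [((230.2,190.6),z-.0016),((330,190.6),z-.0016),((234.8,183),.172),((326.4,183),.172),((251.5,159),.07),((310,159),.07)]: print(px,ray(d,px,z,1).round(4))
E
```

```text
15.0833 [ 0.46862814 -0.12933479  0.18260631]
(230.2, 190.6) [ 0.4273 -0.1497  0.181 ]
(330, 190.6) [ 0.4343 -0.0998  0.181 ]
(234.8, 183) [ 0.4255 -0.1483  0.172 ]
(326.4, 183) [ 0.4323 -0.1002  0.172 ]
(251.5, 159) [ 0.4272 -0.1486  0.07  ]
(310, 159) [ 0.434  -0.1001  0.07  ]
```

{"fn": "servo_tool", "kwargs": {"moves": [{"linear": [-0.05,0,-0.3],"angular": [0,0,0],"gripper": 3},{"linear": [-0.05,0,-0.6],"angular": [0,0,0],"gripper": 3},{"linear": [-0.05,0,-0.75],"angular": [0,0,0],"gripper": 3},{"linear": [-0.05,0,-0.75],"angular": [0,0,0],"gripper": 3},{"linear": [-0.05,0,-0.75],"angular": [0,0,0],"gripper": 3}]}}

```text
clock: 15.5
ee_pos: [0.4674, -0.1294, 0.1741]
tcp_rot: [0.07, 0.998, 0.0, -0.0]
force: [-0.1, 0.0, -0.4]
gripper_width: 0.541
```

```bash
python3 - <<'E'
from h import *
d=optics.read_camera("wrist"); s=state(); print(s["clock"],s["ee_pos"],s["tcp_rot"],s["force"])
im=d["img"][:,:,::-1]; np.save("w9.npy",im)
cv2.imwrite("pics/w10z.png",cv2.resize(im[140:215,210:350],None,fx=5,fy=5,interpolation=cv2.INTER_CUBIC))
E
```

```text
15.55 [ 0.46752297 -0.12939061  0.17422097] [ 6.99744996e-02  9.97548778e-01  5.23139055e-05 -3.61925065e-05] [-0.0784099  -0.54174999 -0.99738415]
```

View pics/w10z.png

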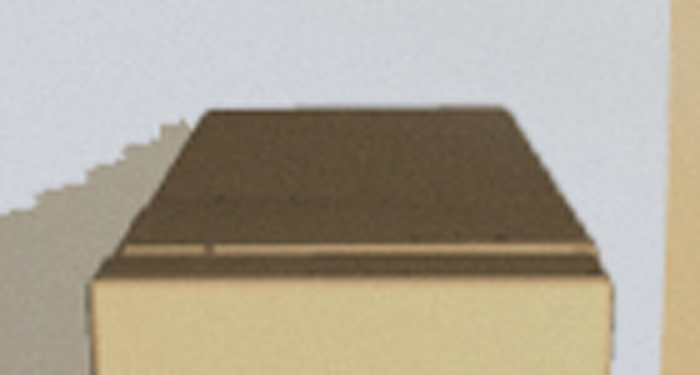

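{"fn": "servo_tool", "kwargs": {"moves": [{"linear": [-0.05,0,0],"angular": [0,0,0],"gripper": 3},{"linear": [-0.05,0,-0.05],"angular": [0,0,0],"gripper": 3},{"linear": [-0.05,0,-0.1],"angular": [0,0,0],"gripper": 3},{"linear": [-0.05,0,-0.15],"angular": [0,0,0],"gripper": 3},{"linear": [-0.05,0,-0.15],"angular": [0,0,0],"gripper": 3}]}}

```text
clock: 15.97
ee_pos: [0.467, -0.1294, 0.1727]
tcp_rot: [0.07, 0.998, 0.0, 0.0]
force: [-0.2, -0.7, -0.5]
gripper_width: 0.54
```

{"fn": "servo_tool", "kwargs": {"moves": [{"linear": [0,0,-0.05],"angular": [0,0,0],"gripper": 3},{"linear": [0,0,-0.1],"angular": [0,0,0],"gripper": 3},{"linear": [0,0,-0.1],"angular": [0,0,0],"gripper": 3}]}}

```text
clock: 16.22
ee_pos: [0.4671, -0.1294, 0.1727]
tcp_rot: [0.07, 0.998, -0.0, 0.0]
force: [-4.8, 0.2, 13.1]
gripper_width: 0.544
```

{"fn": "servo_tool", "kwargs": {"moves": [{"linear": [0,0,0.1],"angular": [0,0,0],"gripper": 3},{"linear": [0,0,0.1],"angular": [0,0,0],"gripper": 9.18},{"linear": [0,0,0.1],"angular": [0,0,0],"gripper": 9.18},{"linear": [0,0,0.1],"angular": [0,0,0],"gripper": 9.18},{"linear": [0,0,0.1],"angular": [0,0,0],"gripper": 9.18},{"linear": [0,0,0.1],"angular": [0,0,0],"gripper": 9.18},{"linear": [0,0,0.1],"angular": [0,0,0],"gripper": 9.18},{"linear": [0,0,1],"angular": [0,0,0],"gripper": 9.18},{"linear": [0,0,3],"angular": [0,0,0],"gripper": 9.18},{"linear": [0,0,6],"angular": [0,0,0],"gripper": 9.18},{"linear": [0,0,10],"angular": [0,0,0],"gripper": 9.18},{"linear": [4,-3.5,14],"angular": [0,0,0],"gripper": 9.18},{"linear": [6,-6,16],"angular": [0,0,0],"gripper": 9.18},{"linear": [8,-7,16],"angular": [0,0,0],"gripper": 9.18},{"linear": [8,-7,16],"angular": [0,0,0],"gripper": 9.18},{"linear": [8,-7,16],"angular": [0,0,0],"gripper": 9.18}]}}

```text
clock: 17.55
ee_pos: [0.5483, -0.2006, 0.3321]
tcp_rot: [0.071, 0.997, 0.001, 0.0]
force: [-0.3, 0.4, -0.3]
gripper_width: 0.997
```

```bash
python3 - <<'E'
from h import *
import pickle
d=optics.read_camera("wrist"); s=state(); print(s["clock"],s["ee_pos"],s["tcp_rot"],s["force"],s["gripper_width"])
im=d["img"][:,:,::-1].copy(); cv2.imwrite("pics/w11.png",im)
M=models.masks_of("prop78","wrist"); pickle.dump((d,M),open("w11.pkl","wb"))
for m in M: print(round(m["p"],2),np.round(m["at"]),m["mask"].sum())
S=models.masks_of("spacer12","wrist"); 
for m in S: print("s",round(m["p"],2),np.round(m["at"]),m["mask"].sum())
D={}
for c in("scene","side"):
    e=optics.read_camera(c);i=e["img"][:,:,::-1]; u,v=proj(e,[[.46,-.15,.16]])[0].astype(int); cv2.imwrite(f"pics/{c}11z.png",cv2.resize(i[v-60:v+60,u-80:u+80],None,fx=5,fy=5,interpolation=cv2.INTER_CUBIC))
E
```

```text
17.6 [ 0.54725142 -0.19913564  0.33177264] [ 6.99803258e-02  9.97548081e-01  7.56064490e-04 -9.57964273e-05] [-0.73579883  1.05769672 -0.14387125] 0.9971181167852652
0.88 [331. 228.] 2827
0.87 [187. 106.] 5403
0.63 [309. 106.] 407
s 0.87 [539.  74.] 1643
s 0.69 [483.  73.] 1527
s 0.68 [339. 101.] 4375
```

View pics/w11.png

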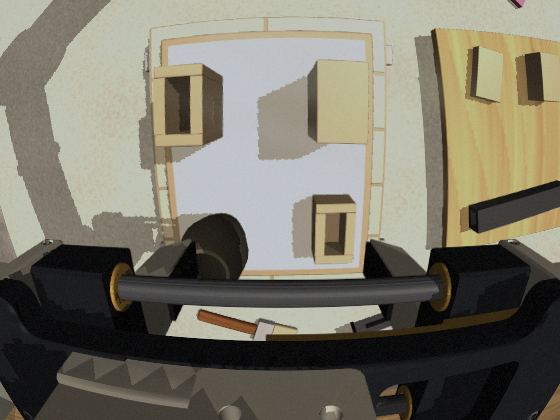

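View pics/side11z.png

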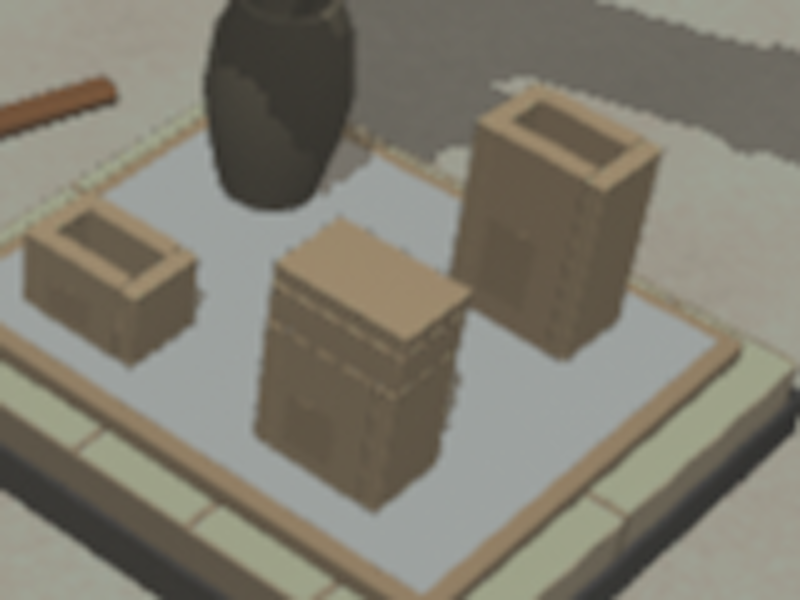

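View pics/scene11z.png

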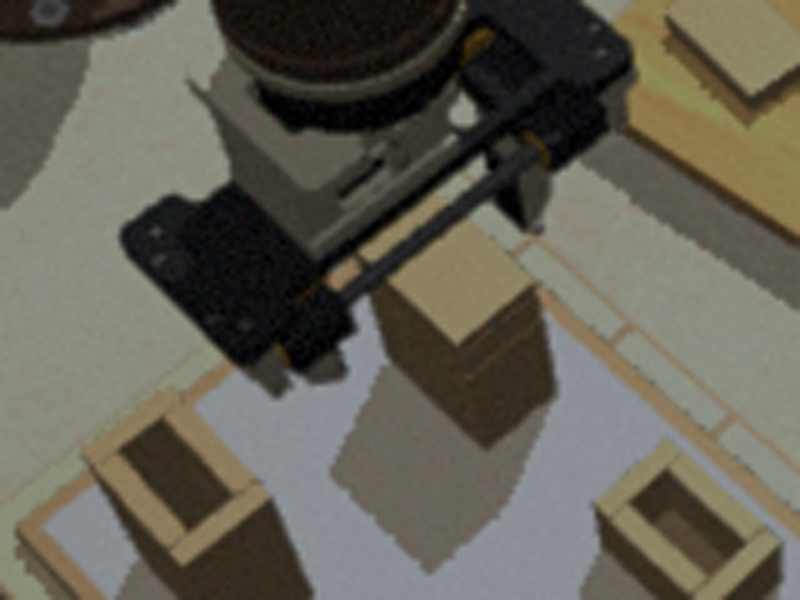

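```bash
python3 - <<'E'
from h import *
import pickle
d,M=pickle.load(open("w11.pkl","rb"))
S=models.masks_of("spacer12","wrist")
d2=optics.read_camera("wrist")
S=[m for m in S if abs(m["at"][0]-339)<8]
for n,m,x in [("L",S[0]["mask"]|M[2]["mask"],(.4692,-.1295,-.14)),("R",M[1]["mask"],(.4474,-.2866,-.15))]:
    p,c=fit([(d2 if n=="L" else d,m,1)],x,.07,.08,.05,.114); print(n,p.round(4),round(c,4))
E
```

```text
L [ 0.4661 -0.1293 -0.1293] 0.0627
R [ 0.4474 -0.2872 -0.1609] 0.0248
```

{"fn": "servo_tool", "kwargs": {"moves": [{"linear": [0.6,2.5,0],"angular": [0,0,-5],"gripper": 9.18},{"linear": [1.7,6.3,0],"angular": [0,0,-12],"gripper": 9.18},{"linear": [2.7,10,0],"angular": [0,0,-19],"gripper": 9.18},{"linear": [3.7,13.8,0],"angular": [0,0,-26],"gripper": 9.18},{"linear": [4.7,17.6,0],"angular": [0,0,-33],"gripper": 9.18},{"linear": [5.7,21.4,0],"angular": [0,0,-40],"gripper": 9.18},{"linear": [6.7,25.2,0],"angular": [0,0,-47],"gripper": 9.18},{"linear": [7.7,29,0],"angular": [0,0,-54],"gripper": 9.18},{"linear": [8.7,32.8,-1],"angular": [0,0,-61],"gripper": 9.18},{"linear": [9.7,36.4,-3],"angular": [0,0,-68],"gripper": 9.18},{"linear": [10.6,39.5,-6],"angular": [0,0,-74],"gripper": 9.18},{"linear": [10.85,40.6,-10],"angular": [0,0,-76.8],"gripper": 9.18},{"linear": [10.85,40.6,-14],"angular": [0,0,-76.8],"gripper": 9.18},{"linear": [10.85,40.6,-17.5],"angular": [0,0,-76.8],"gripper": 9.18},{"linear": [10.85,40.6,-20],"angular": [0,0,-76.8],"gripper": 9.18},{"linear": [10.85,40.6,-20],"angular": [0,0,-76.8],"gripper": 9.18},{"linear": [10.85,40.6,-20],"angular": [0,0,-76.8],"gripper": 9.18},{"linear": [10.85,40.6,-20],"angular": [0,0,-76.8],"gripper": 9.18}]}}

```text
clock: 19.4
ee_pos: [0.6564, 0.2072, 0.134]
tcp_rot: [0.675, 0.738, 0.001, 0.0]
force: [-0.1, 0.2, 0.3]
gripper_width: 1.0
```

```bash
python3 - <<'E'
from h import *
d=optics.read_camera("wrist"); s=state(); print(s["clock"],s["ee_pos"],s["tcp_rot"],s["joint_positions"].round(2))
im=d["img"][:,:,::-1].copy()
for q in proj(d,box(.6555,.2066,1.66,.038,.22,.04,.03),1)[1::2]: print(q.round()); cv2.circle(im,tuple(q.round().astype(int)),3,(0,0,255),-1)
cv2.imwrite("pics/w12.png",im)
E
```

```text
19.45 [0.65677936 0.20738751 0.13456135] [6.74554288e-01 7.38222623e-01 1.82569263e-03 7.33800087e-04] [-0.06  0.68 -0.54  1.47  0.37  1.09 -0.59]
[303. 339.]
[257. 339.]
[310.  64.]
[250.  64.]
```

View pics/w12.png

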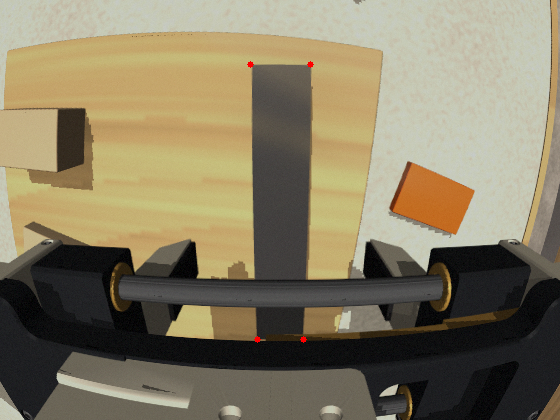

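{"fn": "servo_tool", "kwargs": {"moves": [{"linear": [-0.1,0,-2.5],"angular": [0,0,0],"gripper": 9.18},{"linear": [-0.1,0,-5],"angular": [0,0,0],"gripper": 9.18},{"linear": [-0.1,0,-7.5],"angular": [0,0,0],"gripper": 9.18},{"linear": [-0.1,0,-8.6],"angular": [0,0,0],"gripper": 9.18},{"linear": [-0.1,0,-9.0],"angular": [0,0,0],"gripper": 9.18},{"linear": [-0.1,0,-9.0],"angular": [0,0,0],"gripper": 9.18},{"linear": [-0.1,0,-9.0],"angular": [0,0,0],"gripper": 2.5},{"linear": [-0.1,0,-9.0],"angular": [0,0,0],"gripper": 2.5},{"linear": [-0.1,0,-9.0],"angular": [0,0,0],"gripper": 2.5},{"linear": [-0.1,0,-9.0],"angular": [0,0,0],"gripper": 2.5},{"linear": [-0.1,0,-9.0],"angular": [0,0,0],"gripper": 2.5},{"linear": [-0.1,0,-9.0],"angular": [0,0,0],"gripper": 2.5},{"linear": [-0.1,0,-9.0],"angular": [0,0,0],"gripper": 2.5},{"linear": [-0.1,0,-9.0],"angular": [0,0,0],"gripper": 2.5},{"linear": [-0.1,0,-9.0],"angular": [0,0,0],"gripper": 2.5}]}}

```text
clock: 20.7
ee_pos: [0.6549, 0.2066, 0.0418]
tcp_rot: [0.675, 0.738, 0.0, 0.0]
force: [2.2, -0.5, -0.9]
gripper_width: 0.433
```

{"fn": "servo_tool", "kwargs": {"moves": [{"linear": [0,0,1],"angular": [0,0,0],"gripper": 2.5},{"linear": [0,0,3],"angular": [0,0,0],"gripper": 2.5},{"linear": [0,0,6],"angular": [0,0,0],"gripper": 2.5},{"linear": [0,0,9.5],"angular": [0,0,0],"gripper": 2.5},{"linear": [0,0,13],"angular": [0,0,0],"gripper": 2.5},{"linear": [-0.5,-1,16.5],"angular": [0,0,0],"gripper": 2.5},{"linear": [-1.5,-3,19.5],"angular": [0,0,-1],"gripper": 2.5},{"linear": [-2.7,-5.6,22],"angular": [0,0,-2],"gripper": 2.5},{"linear": [-4,-8.5,23.5],"angular": [0,0,-3],"gripper": 2.5},{"linear": [-5.5,-11.5,24],"angular": [0,0,-4.5],"gripper": 2.5},{"linear": [-7,-14.6,24],"angular": [0,0,-6],"gripper": 2.5},{"linear": [-8.5,-17.8,24],"angular": [0,0,-7.5],"gripper": 2.5},{"linear": [-10,-21,24],"angular": [0,0,-9],"gripper": 2.5},{"linear": [-11.5,-24.2,24],"angular": [0,0,-10.5],"gripper": 2.5},{"linear": [-13,-27.4,24],"angular": [0,0,-12],"gripper": 2.5},{"linear": [-14.5,-30.6,24],"angular": [0,0,-12.7],"gripper": 2.5},{"linear": [-16,-33.8,24],"angular": [0,0,-12.7],"gripper": 2.5},{"linear": [-17.4,-36.8,24],"angular": [0,0,-12.7],"gripper": 2.5},{"linear": [-18.6,-39.3,24],"angular": [0,0,-12.7],"gripper": 2.5},{"linear": [-19.4,-41,24],"angular": [0,0,-12.7],"gripper": 2.5}]}}

```text
clock: 22.37
ee_pos: [0.458, -0.2061, 0.2817]
tcp_rot: [0.753, 0.658, -0.001, -0.0]
force: [0.6, -0.4, -5.1]
gripper_width: 0.436
```

{"fn": "servo_tool", "kwargs": {"moves": [{"linear": [-0.3,-0.5,-2],"angular": [0,0,0],"gripper": 2.5},{"linear": [-0.3,-0.5,-4],"angular": [0,0,0],"gripper": 2.5},{"linear": [-0.3,-0.5,-6],"angular": [0,0,0],"gripper": 2.5},{"linear": [-0.3,-0.5,-6.7],"angular": [0,0,0],"gripper": 2.5},{"linear": [-0.3,-0.5,-6.7],"angular": [0,0,0],"gripper": 2.5},{"linear": [-0.3,-0.5,-6.7],"angular": [0,0,0],"gripper": 2.5},{"linear": [-0.3,-0.5,-6.7],"angular": [0,0,0],"gripper": 2.5}]}}

```text
clock: 22.95
ee_pos: [0.4583, -0.2083, 0.216]
tcp_rot: [0.752, 0.659, 0.0, 0.001]
force: [-0.6, 0.4, -3.6]
gripper_width: 0.437
```

```bash
python3 - <<'E'
from h import *
s=state(); print(s["clock"],s["ee_pos"],s["tcp_rot"],s["force"])
d=optics.read_camera("wrist"); cv2.imwrite("pics/w13.png",d["img"][:,:,::-1])
for c in("scene","side"):
    e=optics.read_camera(c);i=e["img"][:,:,::-1]; u,v=proj(e,[[.46,-.2,.18]])[0].astype(int); cv2.imwrite(f"pics/{c}13z.png",cv2.resize(i[max(v-70,0):v+60,u-80:u+80],None,fx=4.5,fy=4.5,interpolation=cv2.INTER_CUBIC))
E
```

```text
22.95 [ 0.45826657 -0.20831675  0.21596453] [7.51839508e-01 6.59345682e-01 4.02312919e-04 6.81188851e-04] [-0.59175383  0.3956959  -3.61326633]
```

View pics/w13.png

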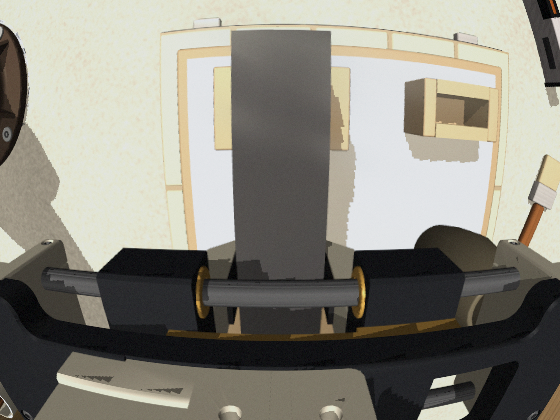

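View pics/side13z.png

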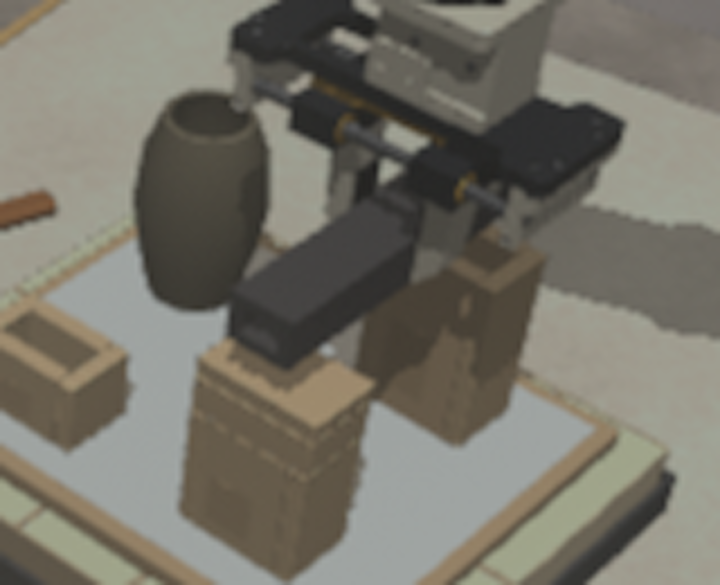

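View pics/scene13z.png

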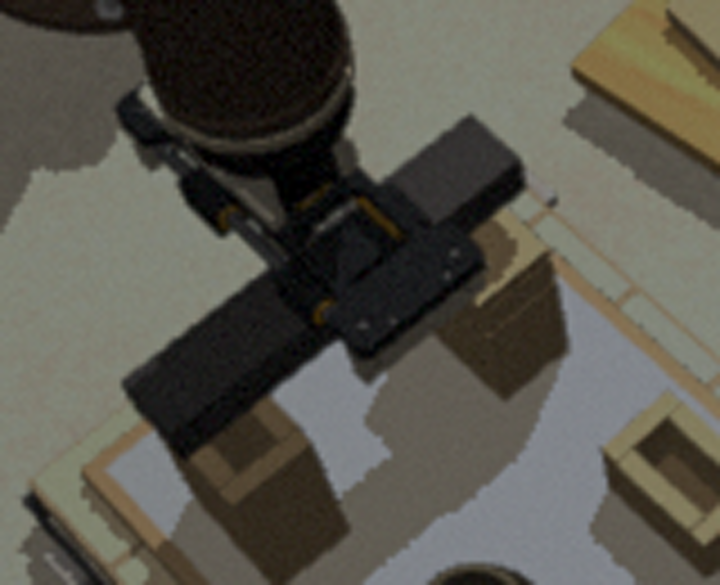

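{"fn": "servo_tool", "kwargs": {"moves": [{"linear": [0,0,-0.6],"angular": [0,0,0],"gripper": 2.5},{"linear": [0,0,-1.3],"angular": [0,0,0],"gripper": 2.5},{"linear": [0,0,-1.9],"angular": [0,0,0],"gripper": 2.5},{"linear": [0,0,-2.2],"angular": [0,0,0],"gripper": 2.5},{"linear": [0,0,-2.3],"angular": [0,0,0],"gripper": 2.5},{"linear": [0,0,-2.3],"angular": [0,0,0],"gripper": 2.5},{"linear": [0,0,-2.3],"angular": [0,0,0],"gripper": 2.5}]}}

```text
clock: 23.68
ee_pos: [0.4576, -0.2084, 0.1917]
tcp_rot: [0.752, 0.659, 0.0, -0.0]
force: [0.1, 0.8, -4.8]
gripper_width: 0.438
```

```bash
python3 - <<'E'
from h import *
s=state(); print(s["clock"],s["ee_pos"],s["tcp_rot"],s["force"],s["ft_torque"])
d=optics.read_camera("wrist"); i=d["img"][:,:,::-1]; cv2.imwrite("pics/w14z.png",cv2.resize(i[20:200,190:370],None,fx=3.3,fy=3.3,interpolation=cv2.INTER_CUBIC))
for c in("side",):
    e=optics.read_camera(c);i=e["img"][:,:,::-1]; u,v=proj(e,[[.46,-.2,.18]])[0].astype(int); cv2.imwrite(f"pics/{c}14z.png",cv2.resize(i[max(v-50,0):v+50,u-60:u+60],None,fx=6,fy=6,interpolation=cv2.INTER_CUBIC))
E
```

```text
23.6833 [ 0.45759771 -0.2084237   0.19173836] [ 7.52004619e-01  6.59157834e-01  3.20916033e-05 -2.84527219e-05] [ 0.13246493  0.78244755 -4.82479992] [ 0.01615382 -0.14797239 -0.00014865]
```

View pics/w14z.png

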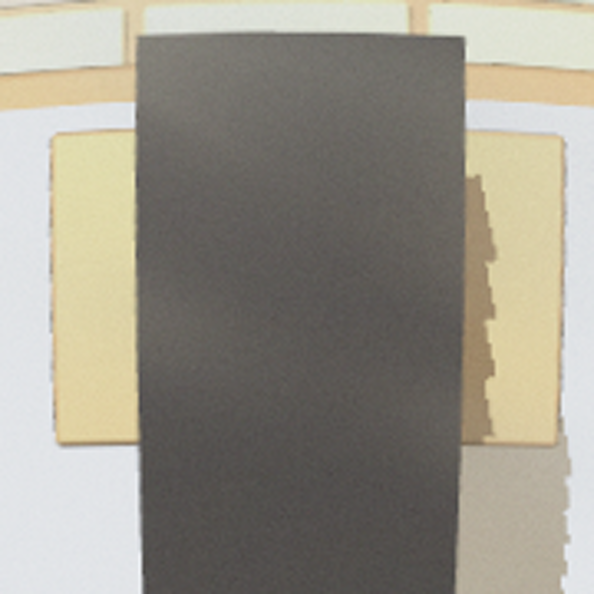

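View pics/side14z.png

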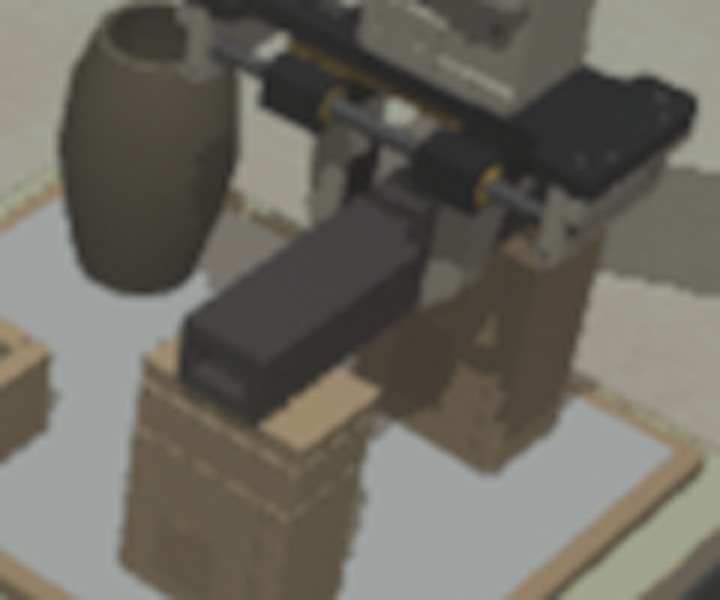

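{"fn": "servo_tool", "kwargs": {"moves": [{"linear": [0.05,0,-0.1],"angular": [0,0,0],"gripper": 2.5},{"linear": [0.05,0,-0.18],"angular": [0,0,0],"gripper": 2.5},{"linear": [0.05,0,-0.24],"angular": [0,0,0],"gripper": 2.5},{"linear": [0.05,0,-0.28],"angular": [0,0,0],"gripper": 2.5},{"linear": [0.05,0,-0.32],"angular": [0,0,0],"gripper": 2.5},{"linear": [0.05,0,-0.34],"angular": [0,0,0],"gripper": 2.5},{"linear": [0.05,0,-0.34],"angular": [0,0,0],"gripper": 2.5}]}}

```text
clock: 24.37
ee_pos: [0.458, -0.2084, 0.1883]
tcp_rot: [0.752, 0.659, -0.0, -0.0]
force: [0.1, 1.0, -4.7]
gripper_width: 0.432
```

{"fn": "servo_tool", "kwargs": {"moves": [{"linear": [0,0,-0.02],"angular": [0,0,0],"gripper": 2.5},{"linear": [0,0,-0.04],"angular": [0,0,0],"gripper": 2.5},{"linear": [0,0,-0.05],"angular": [0,0,0],"gripper": 2.5},{"linear": [0,0,-0.05],"angular": [0,0,0],"gripper": 2.5}]}}

```text
clock: 24.7
ee_pos: [0.458, -0.2084, 0.1878]
tcp_rot: [0.752, 0.659, -0.0, -0.0]
force: [-0.2, -0.1, -5.2]
gripper_width: 0.435
```

{"fn": "servo_tool", "kwargs": {"moves": [{"linear": [0,0,-0.02],"angular": [0,0,0],"gripper": 2.5},{"linear": [0,0,-0.03],"angular": [0,0,0],"gripper": 2.5},{"linear": [0,0,-0.04],"angular": [0,0,0],"gripper": 2.5},{"linear": [0,0,-0.04],"angular": [0,0,0],"gripper": 2.5}]}}

```text
clock: 25.03
ee_pos: [0.4581, -0.2084, 0.1877]
tcp_rot: [0.752, 0.659, 0.0, 0.0]
force: [-1.2, -0.4, -0.4]
gripper_width: 0.433
```

{"fn": "servo_tool", "kwargs": {"moves": [{"linear": [0,0,0],"angular": [0,0,0],"gripper": 5},{"linear": [0,0,0],"angular": [0,0,0],"gripper": 6},{"linear": [0,0,0],"angular": [0,0,0],"gripper": 9.18},{"linear": [0,0,0],"angular": [0,0,0],"gripper": 9.18},{"linear": [0,0,0],"angular": [0,0,0],"gripper": 9.18},{"linear": [0,0,0],"angular": [0,0,0],"gripper": 9.18},{"linear": [0,0,0],"angular": [0,0,0],"gripper": 9.18},{"linear": [0,0,0.5],"angular": [0,0,0],"gripper": 9.18},{"linear": [0,0,2],"angular": [0,0,0],"gripper": 9.18},{"linear": [0,0,4.5],"angular": [0,0,0],"gripper": 9.18},{"linear": [0,0,8],"angular": [0,0,0],"gripper": 9.18},{"linear": [0,0,12],"angular": [0,0,0],"gripper": 9.18},{"linear": [0,0,15],"angular": [0,0,0],"gripper": 9.18},{"linear": [0,0,15],"angular": [0,0,0],"gripper": 9.18},{"linear": [0,0,15],"angular": [0,0,0],"gripper": 9.18}]}}

```text
clock: 26.28
ee_pos: [0.459, -0.2086, 0.3396]
tcp_rot: [0.752, 0.659, 0.001, 0.002]
force: [0.6, 0.1, -0.7]
gripper_width: 0.997
```

```bash
python3 - <<'E'
from h import *
s=state(); print(s["clock"],s["ee_pos"],s["force"],s["gripper_width"])
for c in("wrist","scene","side"):
    e=optics.read_camera(c);i=e["img"][:,:,::-1]
    if c=="wrist": cv2.imwrite("pics/w15.png",i); continue
    u,v=proj(e,[[.46,-.2,.16]])[0].astype(int); cv2.imwrite(f"pics/{c}15z.png",cv2.resize(i[max(v-60,0):v+60,u-80:u+80],None,fx=5,fy=5,interpolation=cv2.INTER_CUBIC))
E
```

```text
26.2833 [ 0.45895149 -0.20856873  0.33963355] [ 0.56933912  0.12769432 -0.66539794] 0.9969323931108498
```

View pics/w15.png

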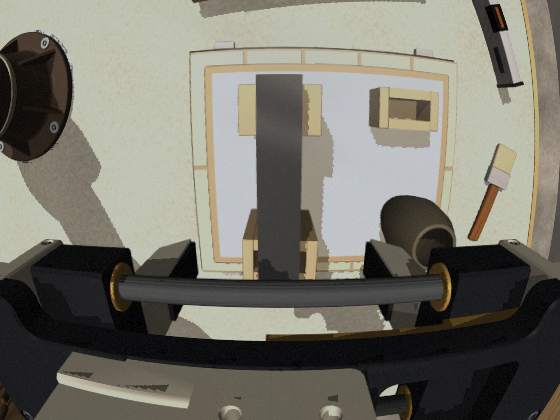

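View pics/side15z.png

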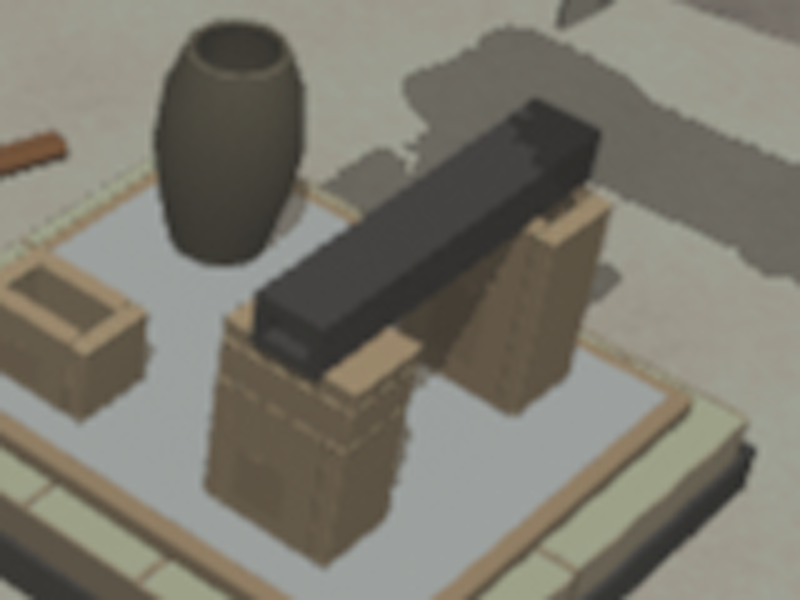

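View pics/scene15z.png

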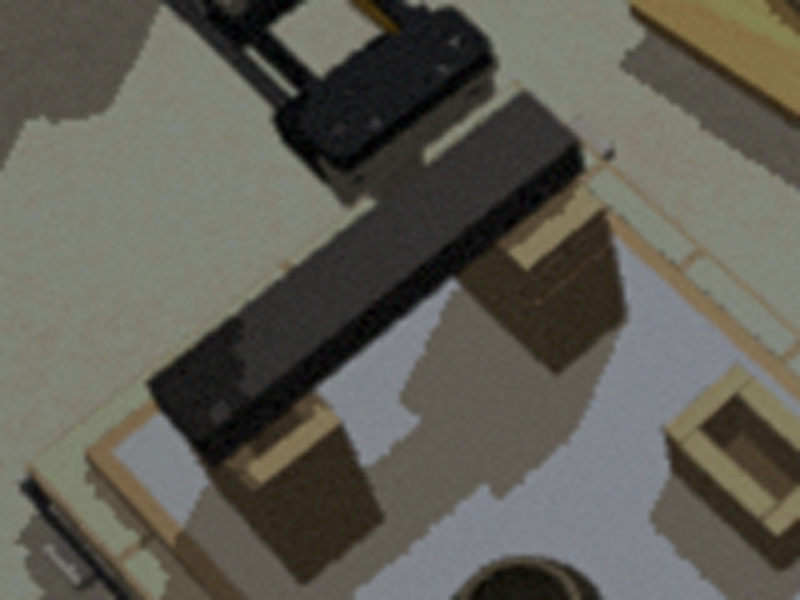

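```bash
python3 - <<'E'
from h import *
it=[]
for c in("side","scene","wrist"):
    d=optics.read_camera(c); M=[m for m in models.masks_of("beam",c) if m["p"]>.5]
    if M:
        if c!="wrist": it.append((d,M[0]["mask"],0))
        print(c,M[0]["p"],M[0]["at"],M[0]["mask"].sum(), *[np.round(v,4) for v in fit([(d,M[0]["mask"],int(c=="wrist"))],(.458,-.208,1.44),.184,.22,.04,.03)])
if len(it): print(*[np.round(v,4) for v in fit(it,(.458,-.208,1.44),.184,.22,.04,.03)])
E
```

```text
side 0.79 [367.8, 126.7] 1484 [ 0.4577 -0.2081  1.4418] 0.066
scene 0.74 [170.0, 255.3] 2026 [ 0.457  -0.2085  1.4411] 0.0507
wrist 0.95 [278.9, 174.2] 9072 [ 0.4572 -0.2086  1.4371] 0.1237
[ 0.4577 -0.2086  1.4383] 0.0608
```

```bash
python3 -c "
from plant import ticket,state
print(ticket.finish_job(),state()['clock'])"
```

```text
the job is handed in; nothing more can be done
the job is handed in; nothing more can be done
```

The job is done and handed in at about 27 s of the 72 s allowed; the hand-in gives no verdict. The front props were prop78 on the left and prop114 on the right. I stacked spacer24 and then spacer12 on prop78, which makes up the 36 mm difference. Then I laid the beam across both and released it at about 4.5 N of support, roughly its own weight.

**Last checks:**
- **Beam:** the fit from all three cameras puts it at about (0.4575, -0.2085), 82.4°. The midpoint between the two props is (0.458, -0.208) at 82.5°, so it is within about 1 mm and 0.1°.
- **Level:** the pictures show the beam resting on both tops.
- **Stack:** the spacers look flush with the prop, within about 1 mm.
- **Bystanders:** the other props and the pot look undisturbed, and the gripper was about 15 cm clear.
- **Forces:** the highest reading I saw was about 14 N, while setting down the spacers.

**Disagreements:**
- Along the front-to-back direction, my edge measurements of the stack differed by 1–2 mm, so I placed the top spacer by the visible step instead.
- One wrist-camera fit of the finished stack came out about 2 mm off; its mask was poor, and I did not use it.

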